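# Load the die warmer for a foil-stamping run

### The arm

A 6-joint arm with a two-finger parallel gripper is mounted at the origin on the work surface. World frame = base frame: x ahead of the robot, y to its left, z up, the work surface at z = 0. Lengths are in m, angles in degrees, forces in N, time in s.
With the tool pointing down it reaches from about 0.25 to 0.725 m from the base axis. Payload 9.7 kg.
Tool frame: the origin (TCP) lies midway between the tips of the shut fingers; the grasp point (between the pads) lies 19 mm behind it (manip.grip_point_offset is the distance from the TCP to the grasp point, in m); z points along the fingers, y is the line along which they close (so a half turn about z gives the same grasp; the last joint's range is limited). The gripper opens to 85 mm and grips with 20 to 120 N. Pads are 22 mm wide; open, the fingers measure 114 mm over their backs; the gripper's body (76 mm by 85 mm) begins 54 mm behind the grasp point. The pads swing forward as they close: fully open they stand 13 mm farther back than shut.
Start: joints at [63.255, 4.979, 10.078, 95.1, 0, 90], TCP at [0.248, 0.491, 0.231] pointing down, gripper open.
Joint ranges: [-179.16, 179.16], [-48.56, 103.87], [-65.8, 70.77], [-126.05, 130.52], [-82.76, 87.17], [-180, 180]. Speed limits (degrees/s): [127.2, 127.2, 147.25, 180, 180, 180].

### API

Orientations are given as [roll, pitch, yaw] about the fixed x, y, z axes, in that order (R = Rz(yaw) Ry(pitch) Rx(roll)).
In Python, from station import read_state, eyes, manip gives the robot as it stands.
- The arm moves only by the tool drive_tool, never from a script. Its argument "commands" is a list of rows, each an object with "dp": the shift along the tool's x, y, z in units of 1000 mm (1.0 is 1000 mm), a list of three; "twist": the turn about the tool's z in units of pi/2 rad (1.0 is pi/2 rad); "claw": the opening, from 0 (shut) to 1 (fully open). A call has 1 to 8 rows; each row is the pose to reach, as a shift and turn from the pose commanded when the call began, along the tool's axes at that moment; what a row does not reach only later rows make up. A row lasts 1/12 s, in which the tool goes at most 41.7 mm and 7.16 degrees, less where a joint would pass 70% of its speed; a pose out of reach is approached as far as the arm can. A call with a number of a shift or a turn outside -1 to 1 is refused whole. A call with a gripper value outside its range is refused whole. The fingers move at their own pace and stop on an object; "newtons" is the grip in N (left out, the last holds). Time passes only in rows, so rows that repeat a pose let the fingers close. It gives the time, the measured TCP pose, the force, the opening and the grip force at its end, in the units of the state.
- read_state(): the state, without advancing time (a new reading comes with each control period).
- eyes.get_image(name): name is "scene" or "top"; returns the picture (480x640x3 uint8, blue, green, red); there is no depth.
- eyes.get_calibration(name): a dict with "camera_matrix" (3x3 intrinsics, pixels), "R" (3x3) and "t" (3): a world point X has camera coordinates R X + t. Camera axes: x right, y down, z forward; pixel columns grow to the right and rows downward; lengths in m; the calibration is good to about 2 mm. A picture is of the moment at which its call begins. get_calibration takes no time and is no camera call.
- manip.finish_job(): hands the job in; it is judged then, once.
The state is a dict: "clock": time; "q": joint angles; "qd": joint speeds; "tau": joint torques, N m; "ee_pos": TCP position; "orientation": TCP orientation; "contact_force": force on the tool from outside, world axes, zero at the start; "torque": the same for the moment, N m; "gripper_width": finger opening in m; "gripper_force": force on a finger pad.
Only numpy, scipy, OpenCV 4.12 (cv2) and the standard library are available. Lean on these libraries where they do the work, as an engineer would, in place of code of your own. Each camera call takes 0.05 s, during which the arm holds its last target. There are 200 camera calls.

### The job

Make the die warmer ready for a stamping run: put the steel levelling block left on its plate back into the red dish, and lay every brass-faced die from the packed case flat on the plate inside the rim, brass up, not stacked, lengthwise along the warmer's longer, front-to-back side. The dies are packed too tight for fingers, so slide each out of the row before gripping it, and leave the blue spacers in the case. Only when all this is done, press the green start button fully down and let it come up again; do not disturb the foil roll, the glue or the two stacks.

Things in the scene. Friction and masses are not known exactly. Their poses are not given: they have to be found in the camera images.
- case: fixed dark wood die case. Origin on the table under the row's centre; floor plate 8 mm thick, x -55..+130, y -107..+107 mm. Bars stand side by side across y, flush, lengths along x (-45..+45), 3 mm slack between end walls (18 mm high, inner faces y +-98, x -50..+50). Die places y -84, -42, 0, 42, 84, spacers between; places may be empty. Row open at both x ends; bare floor on +x to slide a bar onto
- warmer: fixed die warmer: olive-green metal cabinet 236 mm (x) by 206 mm (y), origin on the table under the centre of its plate. Flat steel plate at height 40 mm, 220 x 190 mm inside a rim 8 mm wide and 8 mm high; a grey panel 236 x 60 mm, also 40 mm high, joins its -y side and carries the start button
- start_top (a point): centre of the top face of the green start button (30 mm across) in a black housing on the grey panel; pressed straight down
- start (a joint): start button travel in m: 0 up, 0.006 fully down; spring returns it; fully down takes 5 N
- die1: stamping die, bar 90 x 28 x 18 mm (its x, y, z), about 0.2 kg, aluminium with a brass face on top bearing three dark round marks; origin at the centre of its underside, z up out of the brass. Starts in the case's row, x along the case's x. May be absent (no reading from the start)
- die2: stamping die, bar 90 x 28 x 18 mm (its x, y, z), about 0.2 kg, aluminium with a brass face on top bearing three dark round marks; origin at the centre of its underside, z up out of the brass. Starts in the case's row, x along the case's x. May be absent (no reading from the start)
- die3: stamping die, bar 90 x 28 x 18 mm (its x, y, z), about 0.2 kg, aluminium with a brass face on top bearing three dark round marks; origin at the centre of its underside, z up out of the brass. Starts in the case's row, x along the case's x. May be absent (no reading from the start)
- die4: stamping die, bar 90 x 28 x 18 mm (its x, y, z), about 0.2 kg, aluminium with a brass face on top bearing three dark round marks; origin at the centre of its underside, z up out of the brass. Starts in the case's row, x along the case's x. May be absent (no reading from the start)
- die5: stamping die, bar 90 x 28 x 18 mm (its x, y, z), about 0.2 kg, aluminium with a brass face on top bearing three dark round marks; origin at the centre of its underside, z up out of the brass. Starts in the case's row, x along the case's x. May be absent (no reading from the start)
- spacer1: plain blue plastic spacer bar 90 x 13.5 x 18 mm (x, y, z), 0.03 kg, loose between two dies in the case; origin at the centre of its underside
- spacer2: plain blue plastic spacer bar 90 x 13.5 x 18 mm (x, y, z), 0.03 kg, loose between two dies in the case; origin at the centre of its underside
- spacer3: plain blue plastic spacer bar 90 x 13.5 x 18 mm (x, y, z), 0.03 kg, loose between two dies in the case; origin at the centre of its underside
- spacer4: plain blue plastic spacer bar 90 x 13.5 x 18 mm (x, y, z), 0.03 kg, loose between two dies in the case; origin at the centre of its underside
- block: dark steel levelling block 40 x 40 x 20 mm with a yellow spot on top, about 0.2 kg, left on the warmer's plate; origin at the centre of its underside
- dish: fixed red plastic dish for the block, open on top, 90 (x) by 86 (y) mm outside, walls 3 mm thick, rim 10 mm above the table, floor about 3 mm thick; origin at the centre of its underside
- foil_roll: roll of gold foil standing on end, 48 mm across, 75 mm high; origin at the centre of its underside; bystander
- glue: white glue bottle with red cap, 40 mm across, 95 mm high; origin at the centre of its underside; bystander
- kraft_stack: stack of kraft envelopes 200 x 100 x 35 mm, heavy; origin at the centre of its underside; bystander
- card_stack: stack of black cards 150 x 90 x 30 mm, heavy; origin at the centre of its underside; bystander
Mind the look-alikes: they are no part of the job. What is shaped like the die5 but white is not meant.

How it is judged (in metres and radians):
On the way, in this order (a step that is already met when the one before it is completed fails the run):
1. the block is in its dish and all dies lie flat on the warmer's plate, at rest (x of die1 in the frame of warmer between -0.072 and 0.072 m and y of die1 in the frame of warmer between -0.09 and 0.09 m and z of die1 in the frame of warmer between 0.035 and 0.046 m and angle between each of die1, die2, die3, die4, die5's own z axis and vertical below 0.12 rad and angle between the x axis of each of die1, die2, die3, die4, die5 and the x axis of warmer, either way round below 0.25 rad and linear speed of each of die1, die2, die3, die4, die5 below 0.02 m/s and x of die2 in the frame of warmer between -0.072 and 0.072 m and y of die2 in the frame of warmer between -0.09 and 0.09 m and z of die2 in the frame of warmer between 0.035 and 0.046 m and x of die3 in the frame of warmer between -0.072 and 0.072 m and y of die3 in the frame of warmer between -0.09 and 0.09 m and z of die3 in the frame of warmer between 0.035 and 0.046 m and x of die4 in the frame of warmer between -0.072 and 0.072 m and y of die4 in the frame of warmer between -0.09 and 0.09 m and z of die4 in the frame of warmer between 0.035 and 0.046 m and x of die5 in the frame of warmer between -0.072 and 0.072 m and y of die5 in the frame of warmer between -0.09 and 0.09 m and z of die5 in the frame of warmer between 0.035 and 0.046 m and x of block in the frame of dish between -0.03 and 0.03 m and y of block in the frame of dish between -0.03 and 0.03 m and z of block in the frame of dish below 0.035 m), for 0.3 s.
2. start button fully down (value of joint start above 0.005 m), for 0.05 s.
3. start button up again (value of joint start below 0.0012 m), for 0.1 s.
At the end, for the whole second after the job is handed in: The block is in its dish; each die present lies on the plate inside the rim (underside 35 to 46 mm above the table, face up within 0.12 rad, lengthwise along the warmer's x within 0.25 rad); each spacer's centre is still over the case's floor plate; the start button was pressed fully and is up (x of block in the frame of dish between -0.03 and 0.03 m and y of block in the frame of dish between -0.03 and 0.03 m and z of block in the frame of dish below 0.035 m and x of die1 in the frame of warmer between -0.072 and 0.072 m and y of die1 in the frame of warmer between -0.09 and 0.09 m and z of die1 in the frame of warmer between 0.035 and 0.046 m and angle between each of die1, die2, die3, die4, die5's own z axis and vertical below 0.12 rad and angle between the x axis of each of die1, die2, die3, die4, die5 and the x axis of warmer, either way round below 0.25 rad and x of die2 in the frame of warmer between -0.072 and 0.072 m and y of die2 in the frame of warmer between -0.09 and 0.09 m and z of die2 in the frame of warmer between 0.035 and 0.046 m and x of die3 in the frame of warmer between -0.072 and 0.072 m and y of die3 in the frame of warmer between -0.09 and 0.09 m and z of die3 in the frame of warmer between 0.035 and 0.046 m and x of die4 in the frame of warmer between -0.072 and 0.072 m and y of die4 in the frame of warmer between -0.09 and 0.09 m and z of die4 in the frame of warmer between 0.035 and 0.046 m and x of die5 in the frame of warmer between -0.072 and 0.072 m and y of die5 in the frame of warmer between -0.09 and 0.09 m and z of die5 in the frame of warmer between 0.035 and 0.046 m and x of spacer1 in the frame of case between -0.05 and 0.13 m and y of spacer1 in the frame of case between -0.104 and 0.104 m and z of each of spacer1, spacer2, spacer3, spacer4 in the frame of case below 0.035 m and x of spacer2 in the frame of case between -0.05 and 0.13 m and y of spacer2 in the frame of case between -0.104 and 0.104 m and x of spacer3 in the frame of case between -0.05 and 0.13 m and y of spacer3 in the frame of case between -0.104 and 0.104 m and x of spacer4 in the frame of case between -0.05 and 0.13 m and y of spacer4 in the frame of case between -0.104 and 0.104 m and value of joint start below 0.0012 m); the robot touches nothing.
It fails at once if start button pressed while a die is still in the case (value of joint start above 0.0045 m and ((x of die1 in the frame of case between -0.05 and 0.13 m and y of die1 in the frame of case between -0.104 and 0.104 m and z of die1 in the frame of case below 0.035 m) or (x of die2 in the frame of case between -0.05 and 0.13 m and y of die2 in the frame of case between -0.104 and 0.104 m and z of die2 in the frame of case below 0.035 m) or (x of die3 in the frame of case between -0.05 and 0.13 m and y of die3 in the frame of case between -0.104 and 0.104 m and z of die3 in the frame of case below 0.035 m) or (x of die4 in the frame of case between -0.05 and 0.13 m and y of die4 in the frame of case between -0.104 and 0.104 m and z of die4 in the frame of case below 0.035 m) or (x of die5 in the frame of case between -0.05 and 0.13 m and y of die5 in the frame of case between -0.104 and 0.104 m and z of die5 in the frame of case below 0.035 m))).
It fails at once if a bystander pushed more than 30 mm from its place (distance of any of foil_roll, glue, kraft_stack, card_stack from where it was at the start of the episode above 0.03 m).
Of die1, die2, die3, die4, die5 only 3 to 5 are there at a start; the rules pass over those that are not, and their reading is None.
At some moment in a run one of die1, die2, die3, die4, die5 may be knocked a few centimetres aside while the robot is not near it.
Once in a run the grip may slacken for a moment while it holds something.
It also fails if it takes over 210 s, if anything falls off the work surface, if the arm or the gripper's body presses on something with over 40 N, if the wrist force passes 120 N, or if a joint passes its speed limit or range.

## Working session

There is one attempt and no reset: what is moved stays moved. The work goes in short steps, Python scripts to look and compute and a tool call to move; the robot and the scene stay as the last step left them, time stands still between calls to the robot, and variables do not carry over. Pictures are saved under pics/ and viewed, at most 14 in all, crops included, and the job is handed in when it is done.

Besides the shell and the picture viewer there is one more tool, called after "Request:" by a JSON object that holds its "api" and its "payload", one argument or row to a line. drive_tool: Moves the arm, as the interface text tells. Its arguments: {"type":"object","properties":{"commands":{"type":"array"},"newtons":{"type":"number"}},"required":["commands"]}

```bash
mkdir -p pics; cat > h.py <<'E'
import numpy as np, cv2
from station import read_state, eyes, manip
def px2w(name,u,v,z):
    c=eyes.get_calibration(name);K=np.array(c["camera_matrix"]);R=np.array(c["R"]);t=np.array(c["t"])
    d=R.T@np.linalg.inv(K)@np.array([u,v,1.]);o=-R.T@t
    return o+d*(z-o[2])/d[2]
def w2px(name,X):
    c=eyes.get_calibration(name);p=np.array(c["camera_matrix"])@(np.array(c["R"])@np.array(X)+np.array(c["t"]))
    return p[:2]/p[2]
E
python3 - <<'E'
from h import *
for n in("top","scene"):
    cv2.imwrite(f"pics/{n}0.png",eyes.get_image(n)); c=eyes.get_calibration(n); R=np.array(c["R"]);print(n,-R.T@np.array(c["t"]),R.round(2).tolist())
s=read_state();print(s)
print(manip.grip_point_offset)
E
```

```text
top [ 0.28609968 -0.01084833  1.58636555] [[0.02, -1.0, 0.01], [-0.99, -0.02, -0.15], [0.15, -0.01, -0.99]]
scene [ 1.85927856 -0.71234989  1.420065  ] [[0.47, 0.88, 0.01], [0.59, -0.31, -0.74], [-0.65, 0.36, -0.67]]
{'clock': 0.1, 'q': array([6.32537964e+01, 5.00780225e+00, 1.00388432e+01, 9.50975781e+01,
       3.85685381e-05, 9.00004359e+01]), 'qd': array([-0.14358218, -0.1191483 ,  0.16601357, -0.1118872 ,  0.02747378,
       -0.02158779]), 'tau': array([-4.88873411e-04, -5.21561730e+01,  4.65653694e+01,  1.61090121e-02,
       -5.96817222e-05, -1.38833691e-06]), 'ee_pos': array([0.24743502, 0.49098345, 0.230654  ]), 'orientation': array([-1.79933463e+02, -3.80623505e-05,  1.53253360e+02]), 'contact_force': array([-0.57668286, -0.06128531, -0.43120999]), 'torque': array([ 0.06741461, -0.02247142,  0.06360557]), 'gripper_force': 0.0, 'gripper_width': 0.08538535326246516}
0.0187
```

View pics/top0.png

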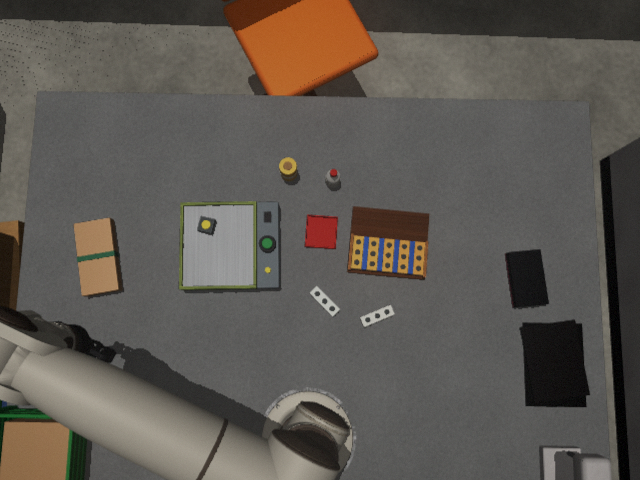

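View pics/scene0.png

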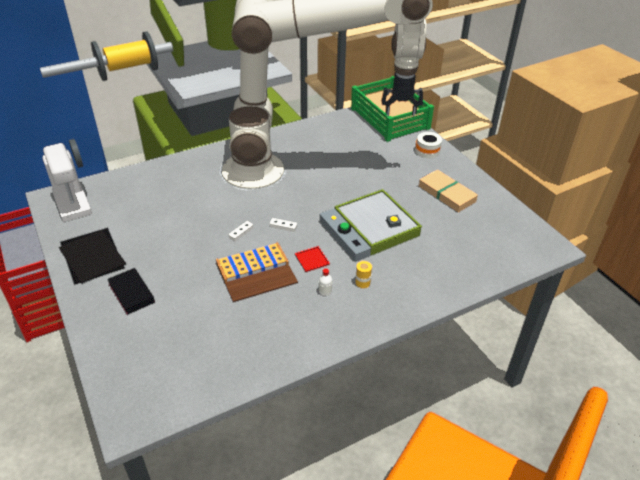

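Top view: warmer about (219,245), with the block at (206,226) and the green button at (267,243). The red dish is at (321,232) and the case at (388,243), with its bare floor away from the robot. Two white dominoes lie at (325,300) and (377,316). Next I'll enlarge both areas.

```bash
python3 - <<'E'
import cv2
a=cv2.imread("pics/top0.png")
cv2.imwrite("pics/c1.png",cv2.resize(a[195:285,340:440],None,fx=6,fy=6,interpolation=cv2.INTER_CUBIC))
cv2.imwrite("pics/c2.png",cv2.resize(a[192:302,170:345],None,fx=4.5,fy=4.5,interpolation=cv2.INTER_CUBIC))
E
```

```text
(no output)
```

View pics/c1.png

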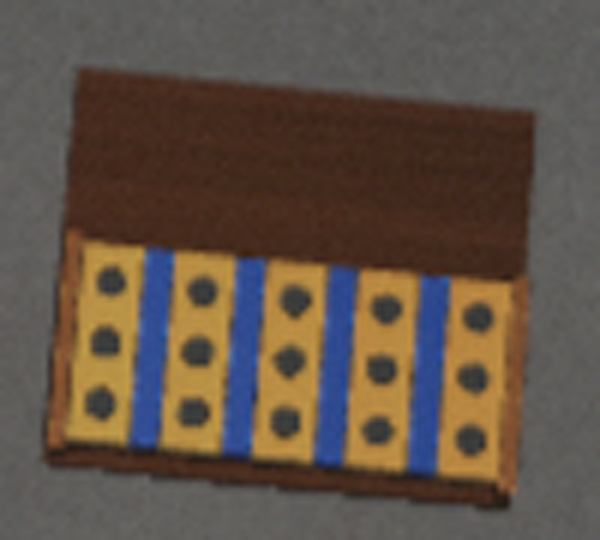

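View pics/c2.png

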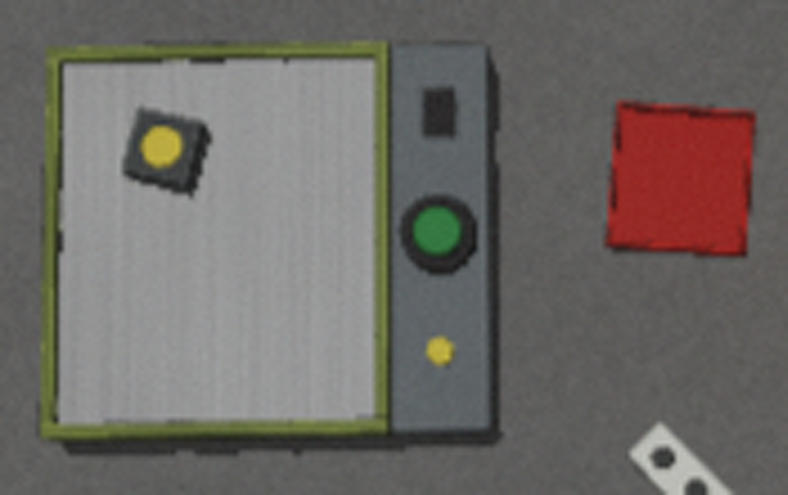

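Case crop: five dies, with middle marks at crop positions (105,341), (197,352), (290,361), (382,369) and (474,378), and four blue spacers between them. Warmer crop: rim corners (47,47), (388,43), (388,432) and (41,437), block spot (161,147), button (437,230), dish corners (617,102), (754,113), (745,256) and (606,246).

```bash
python3 - <<'E'
from h import *
np.set_printoptions(precision=4,suppress=True)
def c1(x,y,z): return px2w("top",(x+.5)/6-.5+340,(y+.5)/6-.5+195,z)
def c2(x,y,z): return px2w("top",(x+.5)/4.5-.5+170,(y+.5)/4.5-.5+192,z)
m=[c1(*p,.026) for p in[(105,341),(197,352),(290,361),(382,369),(474,378)]]
print("dies",*m, "pitch",np.linalg.norm(m[0]-m[4])/4)
d=m[0]-m[4];print("case y-yaw",np.degrees(np.arctan2(-d[0],d[1])))
for a,b in[((111,281),(99,403)),((203,291),(193,412)),((295,300),(285,421)),((387,309),(377,430)),((479,317),(470,440))]:
    e=c1(*a,.026)-c1(*b,.026);print(np.degrees(np.arctan2(e[1],e[0])),np.linalg.norm(e))
f=[c1(80,70,.008),c1(535,112,.008)];print("floor far",f,np.linalg.norm(f[0]-f[1]))
w=[c2(*p,.048) for p in[(47,47),(388,43),(388,432),(41,437)]];print("warmer",w,np.mean(w,0))
for i,j in((0,3),(1,2),(0,1),(3,2)):e=w[i]-w[j];print(np.degrees(np.arctan2(e[1],e[0])),np.linalg.norm(e))
print("block",c2(161,147,.06),[c2(*p,.06) for p in[(139,107),(208,122),(190,190),(125,177)]])
print("btn",c2(437,230,.05))
q=[c2(*p,.01) for p in[(617,102),(754,113),(745,256),(606,246)]];print("dish",np.mean(q,0),q)
E
```

```text
dies [ 0.492  -0.1273  0.026 ] [ 0.4877 -0.1691  0.026 ] [ 0.4843 -0.2114  0.026 ] [ 0.4814 -0.2532  0.026 ] [ 0.478 -0.295  0.026] pitch 0.04207130833225539
case y-yaw -4.803832045526668
-5.2603867358444765 0.05621603765774989
-4.614734663972645 0.05565445357652413
-4.85093263705585 0.05564397651187411
-5.087032983648411 0.05563444827772202
-4.790167636542836 0.05648991604699801
floor far [array([ 0.6214, -0.1163,  0.008 ]), array([ 0.6052, -0.3281,  0.008 ])] 0.2123459314725087
warmer [array([0.6162, 0.3563, 0.048 ]), array([0.6223, 0.1507, 0.048 ]), array([0.3876, 0.1431, 0.048 ]), array([0.3813, 0.3475, 0.048 ])] [0.5018 0.2494 0.048 ]
2.159262595023257 0.2351249131034448
1.8610751659343572 0.2348744683080245
91.7002922809749 0.2057285775636432
91.76860471608452 0.2045043664881981
block [0.554  0.2825 0.06  ] [array([0.578 , 0.2967, 0.06  ]), array([0.5696, 0.2552, 0.06  ]), array([0.5284, 0.2641, 0.06  ]), array([0.5355, 0.303 , 0.06  ])]
btn [0.5083 0.1175 0.05  ]
dish [ 0.5484 -0.0278  0.01  ] [array([0.5959, 0.0121, 0.01  ]), array([ 0.5904, -0.0726,  0.01  ]), array([ 0.5012, -0.068 ,  0.01  ]), array([0.506 , 0.0172, 0.01  ])]
```

```bash
cat >> h.py <<'E'
def fr(o,yaw,p):
    a=np.radians(yaw);return np.array([o[0]+np.cos(a)*p[0]-np.sin(a)*p[1],o[1]+np.sin(a)*p[0]+np.cos(a)*p[1]])
CASE=((.4845,-.2112),-4.85); WARM=((.5018,.2494),1.9)
def plan(*ts,cur=None):
    """each target (x,y,z,yaw) from the previous one"""
    s=read_state();p=np.array(s["ee_pos"]);w=s["orientation"][2]
    print("at",p.round(4),"yaw",round(w,1),"t",s["clock"])
    for x,y,z,yaw in ts:
        a=np.radians(w);d=np.array([x,y,z])-p
        print("dp",[round(float(v),4) for v in(np.cos(a)*d[0]+np.sin(a)*d[1],np.sin(a)*d[0]-np.cos(a)*d[1],-d[2])],"twist",round(float(-((yaw-w+180)%360-180)/90),4))
        p=np.array([x,y,z]);w=yaw
E
python3 - <<'E'
from h import *
plan((.554,.2825,.12,78.2),(.554,.2825,.045,78.2),(.554,.2825,.12,78.2),(.5484,-.0278,.12,86),(.5484,-.0278,.012,86))
E
```

```text
at [0.2474 0.491  0.2307] yaw 153.3 t 0.1
dp [-0.3676, -0.0482, 0.1107] twist 0.8339
dp [0.0, 0.0, 0.075] twist -0.0
dp [0.0, 0.0, -0.075] twist -0.0
dp [-0.3049, 0.058, -0.0] twist -0.0867
dp [0.0, 0.0, 0.108] twist 0.0
```

Request:
{"api": "drive_tool", "payload": {
  "commands": [
    {"dp":[-0.368,-0.048,0.11],"twist":0.834,"claw":0.75},
    {"dp":[-0.368,-0.048,0.11],"twist":0.834,"claw":0.75},
    {"dp":[-0.368,-0.048,0.11],"twist":0.834,"claw":0.75},
    {"dp":[-0.368,-0.048,0.11],"twist":0.834,"claw":0.75},
    {"dp":[-0.368,-0.048,0.11],"twist":0.834,"claw":0.75},
    {"dp":[-0.368,-0.048,0.11],"twist":0.834,"claw":0.75},
    {"dp":[-0.368,-0.048,0.11],"twist":0.834,"claw":0.75},
    {"dp":[-0.368,-0.048,0.11],"twist":0.834,"claw":0.75}
  ],
  "newtons": 60
}}

```text
clock: 0.77
ee_pos: [0.5132, 0.3101, 0.1357]
orientation: [-180.0, 0.0, 95.6]
contact_force: [0.0, 0.9, -0.3]
gripper_width: 0.0643
gripper_force: 0.0
```

```bash
python3 - <<'E'
from h import *
plan((.554,.2825,.12,78.2))
E
```

```text
at [0.5132 0.3101 0.1357] yaw 95.6 t 0.7667
dp [-0.0314, 0.038, 0.0157] twist 0.1934
```

Request:
{"api": "drive_tool", "payload": {
  "commands": [
    {"dp":[-0.031,0.038,0.016],"twist":0.193,"claw":0.75},
    {"dp":[-0.031,0.038,0.016],"twist":0.193,"claw":0.75},
    {"dp":[-0.031,0.038,0.016],"twist":0.193,"claw":0.75},
    {"dp":[-0.031,0.038,0.016],"twist":0.193,"claw":0.75},
    {"dp":[-0.031,0.038,0.016],"twist":0.193,"claw":0.75}
  ]
}}

```text
clock: 1.18
ee_pos: [0.5528, 0.2846, 0.1202]
orientation: [-180.0, 0.0, 78.7]
contact_force: [-0.1, -0.0, 1.3]
gripper_width: 0.0638
gripper_force: 0.0
```

```bash
python3 - <<'E'
from h import *
plan((.554,.2825,.045,78.2))
a=eyes.get_image("top");cv2.imwrite("pics/g1.png",a)
E
```

```text
at [0.5528 0.2846 0.1202] yaw 78.7 t 1.1833
dp [-0.0018, 0.0016, 0.0752] twist 0.0055
```

Descend and grip the block.

Request:
{"api": "drive_tool", "payload": {
  "commands": [
    {"dp":[-0.002,0.002,0.04],"twist":0.005,"claw":0.75},
    {"dp":[-0.002,0.002,0.06],"twist":0.005,"claw":0.75},
    {"dp":[-0.002,0.002,0.075],"twist":0.005,"claw":0.75},
    {"dp":[-0.002,0.002,0.075],"twist":0.005,"claw":0.75},
    {"dp":[-0.002,0.002,0.075],"twist":0.005,"claw":0.2},
    {"dp":[-0.002,0.002,0.075],"twist":0.005,"claw":0.2},
    {"dp":[-0.002,0.002,0.075],"twist":0.005,"claw":0.2},
    {"dp":[-0.002,0.002,0.075],"twist":0.005,"claw":0.2}
  ]
}}

```text
clock: 1.9
ee_pos: [0.5552, 0.2831, 0.0476]
orientation: [179.9, -0.1, 78.2]
contact_force: [-1.2, 1.0, 6.4]
gripper_width: 0.0385
gripper_force: 61.5
```

Request:
{"api": "drive_tool", "payload": {
  "commands": [
    {"dp":[0,0,0],"twist":0,"claw":0.2},
    {"dp":[0,0,0],"twist":0,"claw":0.2},
    {"dp":[0,0,-0.03],"twist":0,"claw":0.2},
    {"dp":[0,0,-0.06],"twist":0,"claw":0.2},
    {"dp":[0,0,-0.09],"twist":0,"claw":0.2},
    {"dp":[0,0,-0.09],"twist":0,"claw":0.2}
  ]
}}

```text
clock: 2.4
ee_pos: [0.5566, 0.2834, 0.1429]
orientation: [179.6, -0.3, 78.2]
contact_force: [1.2, -0.5, -0.1]
gripper_width: 0.0384
gripper_force: 61.3
```

```bash
python3 - <<'E'
from h import *
plan((.5484,-.0278,.12,86))
print(read_state()["gripper_width"],read_state()["gripper_force"])
E
```

```text
at [0.5566 0.2834 0.1429] yaw 78.2 t 2.4
dp [-0.3063, 0.0559, 0.0229] twist -0.0872
0.03844424788341539 61.33889079093933
```

Request:
{"api": "drive_tool", "payload": {
  "commands": [
    {"dp":[-0.04,0.008,0],"twist":-0.02,"claw":0.2},
    {"dp":[-0.08,0.016,0],"twist":-0.04,"claw":0.2},
    {"dp":[-0.12,0.024,0],"twist":-0.06,"claw":0.2},
    {"dp":[-0.16,0.032,0],"twist":-0.087,"claw":0.2},
    {"dp":[-0.2,0.04,0],"twist":-0.087,"claw":0.2},
    {"dp":[-0.24,0.048,0],"twist":-0.087,"claw":0.2},
    {"dp":[-0.28,0.052,0],"twist":-0.087,"claw":0.2},
    {"dp":[-0.306,0.056,0],"twist":-0.087,"claw":0.2}
  ]
}}

```text
clock: 3.07
ee_pos: [0.5457, -0.0318, 0.1357]
orientation: [180.0, 0.0, 85.9]
contact_force: [0.2, 0.4, -2.4]
gripper_width: 0.0382
gripper_force: 61.3
```

Request:
{"api": "drive_tool", "payload": {
  "commands": [
    {"dp":[0,0,0.02],"twist":0,"claw":0.2},
    {"dp":[0,0,0.04],"twist":0,"claw":0.2},
    {"dp":[0,0,0.04],"twist":0,"claw":0.2},
    {"dp":[0,0,0.04],"twist":0,"claw":0.2}
  ]
}}

```text
clock: 3.4
ee_pos: [0.5457, -0.0286, 0.095]
orientation: [-179.9, 0.0, 86.0]
contact_force: [-1.0, -0.5, -2.1]
gripper_width: 0.0383
gripper_force: 61.2
```

```bash
python3 - <<'E'
from h import *
plan((.5484,-.0278,.014,86))
print(read_state()["gripper_width"],read_state()["gripper_force"])
a=eyes.get_image("scene");cv2.imwrite("pics/g2.png",cv2.resize(a[180:310,200:400],None,fx=4,fy=4,interpolation=cv2.INTER_CUBIC))
E
```

```text
at [ 0.5457 -0.0286  0.095 ] yaw 86.0 t 3.4
dp [0.001, 0.0027, 0.081] twist -0.0004
0.038270351695040804 61.240081787109375
```

View pics/g2.png

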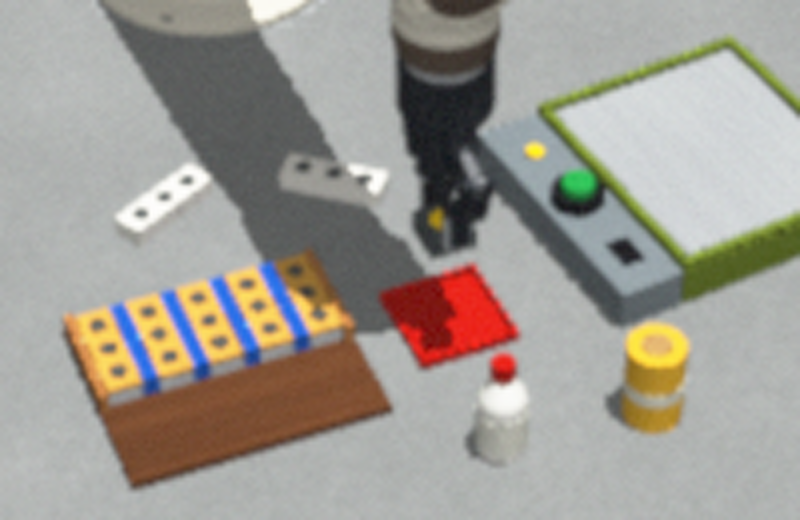

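The block is held level above the dish. Lowering it now.

Request:
{"api": "drive_tool", "payload": {
  "commands": [
    {"dp":[0.001,0.002,0.03],"twist":0,"claw":0.2},
    {"dp":[0.001,0.002,0.06],"twist":0,"claw":0.2},
    {"dp":[0.001,0.002,0.075],"twist":0,"claw":0.2},
    {"dp":[0.001,0.002,0.083],"twist":0,"claw":0.2},
    {"dp":[0.001,0.002,0.083],"twist":0,"claw":0.2},
    {"dp":[0.001,0.002,0.083],"twist":0,"claw":0.65},
    {"dp":[0.001,0.002,0.083],"twist":0,"claw":0.65},
    {"dp":[0.001,0.002,0.083],"twist":0,"claw":0.65}
  ]
}}

```text
clock: 4.12
ee_pos: [0.5497, -0.0277, 0.0146]
orientation: [179.8, -0.0, 86.0]
contact_force: [0.4, 0.3, -0.4]
gripper_width: 0.0558
gripper_force: 0.0
```

Request:
{"api": "drive_tool", "payload": {
  "commands": [
    {"dp":[0,0,0],"twist":0,"claw":0.65},
    {"dp":[0,0,-0.04],"twist":0,"claw":0.65},
    {"dp":[0,0,-0.08],"twist":0,"claw":0.65},
    {"dp":[0,0,-0.08],"twist":0,"claw":0.0},
    {"dp":[0,0,-0.08],"twist":0,"claw":0.0}
  ]
}}

```text
clock: 4.53
ee_pos: [0.5503, -0.0279, 0.096]
orientation: [179.7, -0.0, 86.0]
contact_force: [-0.0, 0.5, -1.2]
gripper_width: 0.0323
gripper_force: 0.0
```

```bash
python3 - <<'E'
from h import *
s=[tuple(fr(*CASE,(-.07,y)))+(z,85.15) for y,z in ((.084,.10),(.084,.014))]
plan(*s)
E
```

```text
at [ 0.5503 -0.0279  0.096 ] yaw 86.0 t 4.5333
dp [-0.1025, -0.1215, -0.004] twist 0.009
dp [0.0, 0.0, 0.086] twist -0.0
```

Request:
{"api": "drive_tool", "payload": {
  "commands": [
    {"dp":[-0.03,-0.035,-0.004],"twist":0.009,"claw":0},
    {"dp":[-0.055,-0.065,-0.004],"twist":0.009,"claw":0},
    {"dp":[-0.08,-0.095,-0.004],"twist":0.009,"claw":0},
    {"dp":[-0.1025,-0.1215,-0.004],"twist":0.009,"claw":0},
    {"dp":[-0.1025,-0.1215,-0.004],"twist":0.009,"claw":0},
    {"dp":[-0.1025,-0.1215,0.03],"twist":0.009,"claw":0},
    {"dp":[-0.1025,-0.1215,0.06],"twist":0.009,"claw":0},
    {"dp":[-0.1025,-0.1215,0.06],"twist":0.009,"claw":0}
  ]
}}

```text
clock: 5.2
ee_pos: [0.4167, -0.1206, 0.0271]
orientation: [-179.6, -0.1, 85.1]
contact_force: [-0.8, 0.3, -0.2]
gripper_width: -0.0001
gripper_force: 0.0
```

```bash
python3 - <<'E'
from h import *
plan(*[tuple(fr(*CASE,(x,.084)))+(z,85.15) for x,z in ((-.07,.014),(.01,.014),(.01,.10))])
a=eyes.get_image("scene");cv2.imwrite("pics/g3.png",cv2.resize(a[200:330,200:400],None,fx=4,fy=4,interpolation=cv2.INTER_CUBIC))
E
```

```text
at [ 0.4167 -0.1206  0.0271] yaw 85.1 t 5.2
dp [-0.0005, 0.0052, 0.0131] twist -0.0003
dp [-0.0, 0.08, -0.0] twist -0.0
dp [0.0, 0.0, -0.086] twist -0.0
```

View pics/g3.png

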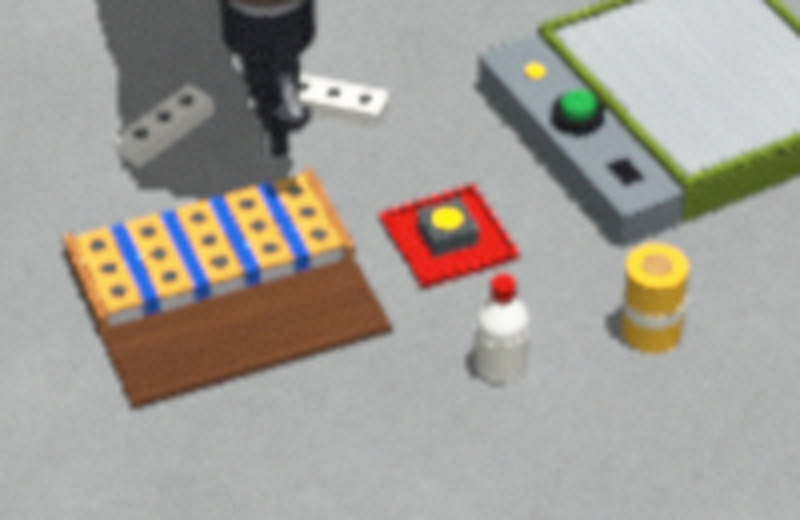

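The block sits in the dish, with its spot at (447,218) in the crop. The shut fingers stand behind the end die, so I'll slide that one out.

Request:
{"api": "drive_tool", "payload": {
  "commands": [
    {"dp":[0,0,0.013],"twist":0,"claw":0},
    {"dp":[0,0,0.013],"twist":0,"claw":0},
    {"dp":[0,0.015,0.013],"twist":0,"claw":0},
    {"dp":[0,0.028,0.013],"twist":0,"claw":0},
    {"dp":[0,0.043,0.013],"twist":0,"claw":0},
    {"dp":[0,0.058,0.013],"twist":0,"claw":0},
    {"dp":[0,0.072,0.013],"twist":0,"claw":0},
    {"dp":[0,0.086,0.013],"twist":0,"claw":0}
  ]
}}

```text
clock: 5.92
ee_pos: [0.5071, -0.1287, 0.0213]
orientation: [180.0, 0.0, 85.2]
contact_force: [-0.7, -0.6, 0.8]
gripper_width: -0.0001
gripper_force: 0.6
```

Request:
{"api": "drive_tool", "payload": {
  "commands": [
    {"dp":[0,0,0],"twist":0,"claw":0},
    {"dp":[0,-0.004,0],"twist":0,"claw":0},
    {"dp":[0,-0.004,-0.04],"twist":0,"claw":0},
    {"dp":[0,-0.004,-0.08],"twist":0,"claw":0},
    {"dp":[0,-0.04,-0.08],"twist":0,"claw":0},
    {"dp":[0,-0.08,-0.08],"twist":0,"claw":0},
    {"dp":[0,-0.086,-0.08],"twist":0,"claw":0}
  ]
}}

```text
clock: 6.5
ee_pos: [0.4149, -0.1206, 0.1005]
orientation: [-179.9, -0.0, 85.1]
contact_force: [0.6, 0.8, 0.9]
gripper_width: 0.0002
gripper_force: 0.0
```

```bash
python3 - <<'E'
from h import *
plan(*[tuple(fr(*CASE,(x,0)))+(z,85.15) for x,z in ((-.07,.10),)])
a=eyes.get_image("scene");cv2.imwrite("pics/g4.png",cv2.resize(a[200:330,200:400],None,fx=4,fy=4,interpolation=cv2.INTER_CUBIC))
E
```

```text
at [ 0.4149 -0.1206  0.1005] yaw 85.1 t 6.5
dp [-0.0844, 0.007, 0.0005] twist -0.0
```

View pics/g4.png

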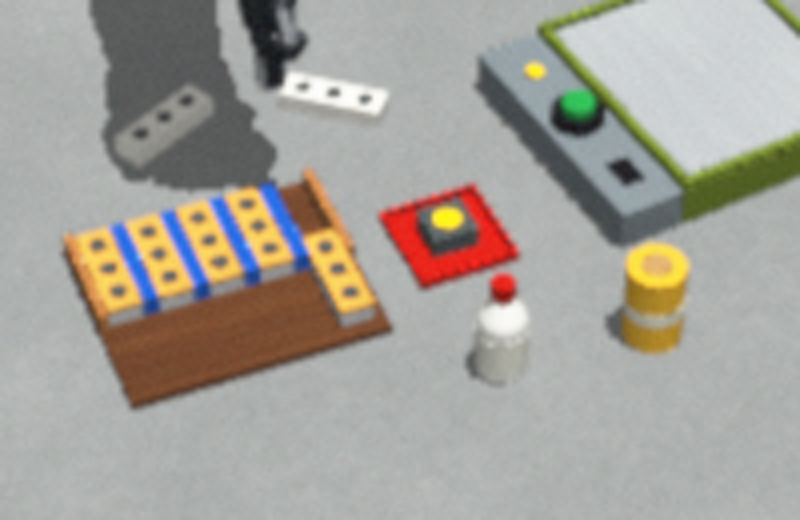

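The end die slid out cleanly and the spacers stayed put. Next are the middle die and the far one.

Request:
{"api": "drive_tool", "payload": {
  "commands": [
    {"dp":[-0.04,0.003,0],"twist":0,"claw":0},
    {"dp":[-0.08,0.005,0],"twist":0,"claw":0},
    {"dp":[-0.084,0.005,0],"twist":0,"claw":0},
    {"dp":[-0.084,0.005,0.04],"twist":0,"claw":0},
    {"dp":[-0.084,0.005,0.075],"twist":0,"claw":0},
    {"dp":[-0.084,0.005,0.086],"twist":0,"claw":0},
    {"dp":[-0.084,0.005,0.086],"twist":0,"claw":0}
  ]
}}

```text
clock: 7.13
ee_pos: [0.4159, -0.2045, 0.0111]
orientation: [-179.7, -0.1, 85.2]
contact_force: [-0.2, 0.0, 0.2]
gripper_width: -0.0002
gripper_force: 0.0
```

```bash
python3 - <<'E'
from h import *
plan(*[tuple(fr(*CASE,(x,0)))+(z,85.15) for x,z in ((-.07,.014),(.012,.014))])
E
```

```text
at [ 0.4159 -0.2045  0.0111] yaw 85.2 t 7.1333
dp [-0.0009, -0.001, -0.0029] twist 0.0
dp [0.0, 0.082, -0.0] twist -0.0
```

Request:
{"api": "drive_tool", "payload": {
  "commands": [
    {"dp":[-0.001,0,-0.004],"twist":0,"claw":0},
    {"dp":[-0.001,0.013,-0.004],"twist":0,"claw":0},
    {"dp":[-0.001,0.026,-0.004],"twist":0,"claw":0},
    {"dp":[-0.001,0.04,-0.004],"twist":0,"claw":0},
    {"dp":[-0.001,0.054,-0.004],"twist":0,"claw":0},
    {"dp":[-0.001,0.068,-0.004],"twist":0,"claw":0},
    {"dp":[-0.001,0.081,-0.004],"twist":0,"claw":0},
    {"dp":[-0.001,0.081,-0.004],"twist":0,"claw":0}
  ]
}}

```text
clock: 7.8
ee_pos: [0.5018, -0.2139, 0.0206]
orientation: [179.7, 0.1, 85.2]
contact_force: [-0.5, -0.2, -0.4]
gripper_width: -0.0003
gripper_force: 0.0
```

Request:
{"api": "drive_tool", "payload": {
  "commands": [
    {"dp":[0,-0.004,0],"twist":0,"claw":0},
    {"dp":[0,-0.004,-0.04],"twist":0,"claw":0},
    {"dp":[0,-0.004,-0.08],"twist":0,"claw":0},
    {"dp":[-0.03,-0.03,-0.08],"twist":0,"claw":0},
    {"dp":[-0.06,-0.06,-0.08],"twist":0,"claw":0},
    {"dp":[-0.084,-0.081,-0.08],"twist":0,"claw":0},
    {"dp":[-0.084,-0.081,-0.08],"twist":0,"claw":0},
    {"dp":[-0.084,-0.081,-0.05],"twist":0,"claw":0}
  ]
}}

```text
clock: 8.47
ee_pos: [0.4115, -0.2931, 0.0739]
orientation: [179.5, 0.3, 85.0]
contact_force: [1.9, -0.3, 0.4]
gripper_width: 0.0003
gripper_force: 0.0
```

```bash
python3 - <<'E'
from h import *
plan(*[tuple(fr(*CASE,(x,-.084)))+(z,85.15) for x,z in ((-.07,.014),(.012,.014))])
E
```

```text
at [ 0.4115 -0.2931  0.0739] yaw 85.0 t 8.4667
dp [0.0038, -0.0042, 0.0599] twist -0.0019
dp [-0.0, 0.082, -0.0] twist -0.0
```

Request:
{"api": "drive_tool", "payload": {
  "commands": [
    {"dp":[0.004,-0.003,0.03],"twist":0,"claw":0},
    {"dp":[0.004,-0.003,0.055],"twist":0,"claw":0},
    {"dp":[0.004,-0.003,0.055],"twist":0,"claw":0},
    {"dp":[0.004,-0.003,0.055],"twist":0,"claw":0}
  ]
}}

```text
clock: 8.8
ee_pos: [0.4073, -0.2855, 0.013]
orientation: [-179.9, -0.0, 85.2]
contact_force: [-0.3, -0.0, 1.9]
gripper_width: -0.0002
gripper_force: 0.0
```

```bash
python3 - <<'E'
from h import *
plan(*[tuple(fr(*CASE,(x,-.084)))+(z,85.15) for x,z in ((-.07,.014),(.012,.014))])
E
```

```text
at [ 0.4073 -0.2855  0.013 ] yaw 85.2 t 8.8
dp [-0.0034, 0.0007, -0.001] twist 0.0001
dp [-0.0, 0.082, -0.0] twist -0.0
```

Request:
{"api": "drive_tool", "payload": {
  "commands": [
    {"dp":[-0.003,0,-0.003],"twist":0,"claw":0},
    {"dp":[-0.003,0.013,-0.003],"twist":0,"claw":0},
    {"dp":[-0.003,0.026,-0.003],"twist":0,"claw":0},
    {"dp":[-0.003,0.04,-0.003],"twist":0,"claw":0},
    {"dp":[-0.003,0.054,-0.003],"twist":0,"claw":0},
    {"dp":[-0.003,0.068,-0.003],"twist":0,"claw":0},
    {"dp":[-0.003,0.082,-0.003],"twist":0,"claw":0},
    {"dp":[-0.003,0.082,-0.003],"twist":0,"claw":0}
  ]
}}

```text
clock: 9.47
ee_pos: [0.4926, -0.2969, 0.0184]
orientation: [179.8, 0.1, 85.2]
contact_force: [1.8, 0.2, 0.0]
gripper_width: -0.0002
gripper_force: 0.0
```

Request:
{"api": "drive_tool", "payload": {
  "commands": [
    {"dp":[0,-0.004,0],"twist":0,"claw":0},
    {"dp":[0,-0.004,-0.04],"twist":0,"claw":0},
    {"dp":[0,-0.004,-0.08],"twist":0,"claw":0.3},
    {"dp":[0,-0.04,-0.1],"twist":0.08,"claw":0.6},
    {"dp":[0,-0.08,-0.1],"twist":0.16,"claw":0.6},
    {"dp":[0,-0.12,-0.1],"twist":0.24,"claw":0.6},
    {"dp":[0,-0.12,-0.1],"twist":0.32,"claw":0.6},
    {"dp":[0,-0.12,-0.1],"twist":0.4,"claw":0.6}
  ]
}}

```text
clock: 10.13
ee_pos: [0.3675, -0.2857, 0.1172]
orientation: [179.9, 0.0, 48.9]
contact_force: [-0.1, 0.3, -0.7]
gripper_width: 0.0512
gripper_force: 0.0
```

```bash
python3 - <<'E'
from h import *
plan(tuple(fr(*CASE,(-.02,-.05)))+(.115,-4.85))
a=eyes.get_image("top");cv2.imwrite("pics/t1.png",a)
cv2.imwrite("pics/c5.png",cv2.resize(a[195:325,335:445],None,fx=4.6,fy=4.6,interpolation=cv2.INTER_CUBIC))
E
```

```text
at [ 0.3675 -0.2857  0.1172] yaw 48.9 t 10.1333
dp [0.0809, 0.0526, 0.0022] twist 0.597
```

View pics/c5.png

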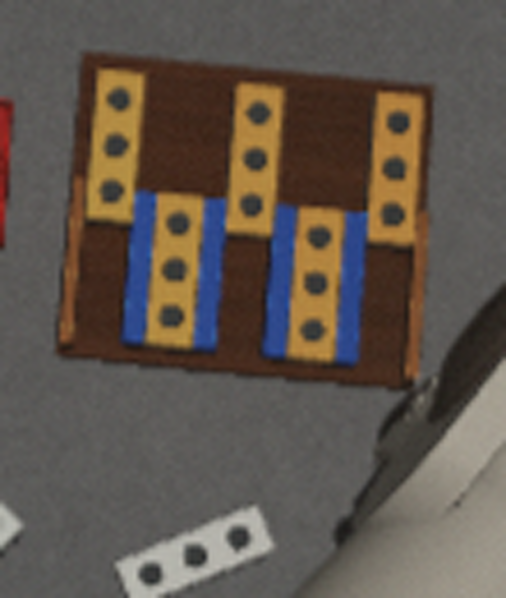

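Three dies are out, with middle marks at crop (115,145), (255,159) and (394,168). The remaining two, at (175,270) and (316,283), are still in the row with the spacers.

```bash
cat >> h.py <<'E'
def incase(p):
    a=np.radians(-CASE[1]);d=np.array(p[:2])-CASE[0];return np.array([np.cos(a)*d[0]-np.sin(a)*d[1],np.sin(a)*d[0]+np.cos(a)*d[1]])
SL=[fr(*WARM,p) for p in((.055,.055),(.055,-.0),(.055,-.055),(-.055,.05),(-.055,-.05))]
E
python3 - <<'E'
from h import *
for n,x,y in(("A",115,145),("C",255,159),("E",394,168),("B",175,270),("D",316,283)):
    p=px2w("top",(x+.5)/4.6-.5+335,(y+.5)/4.6-.5+195,.026);print(n,p.round(4),incase(p).round(4))
print(np.round(SL,4))
plan((.5595,-.134,.10,-4.85))
E
```

```text
A [ 0.5622 -0.1339  0.026 ] [0.0708 0.0836]
C [ 0.5551 -0.2175  0.026 ] [ 0.0709 -0.0003]
E [ 0.5511 -0.3004  0.026 ] [ 0.0739 -0.0833]
B [ 0.4876 -0.1698  0.026 ] [-0.0004  0.0415]
D [ 0.4812 -0.2534  0.026 ] [ 0.0003 -0.0423]
[[0.5549 0.3062]
 [0.5568 0.2512]
 [0.5586 0.1963]
 [0.4452 0.2975]
 [0.4485 0.1976]]
at [ 0.3684 -0.2859  0.1171] yaw 48.4 t 10.1833
dp [0.2405, 0.042, 0.0171] twist 0.5914
```

Request:
{"api": "drive_tool", "payload": {
  "commands": [
    {"dp":[0.03,0.005,0.01],"twist":0.075,"claw":0.6},
    {"dp":[0.06,0.01,0.01],"twist":0.15,"claw":0.6},
    {"dp":[0.09,0.015,0.01],"twist":0.225,"claw":0.6},
    {"dp":[0.12,0.02,0.015],"twist":0.3,"claw":0.6},
    {"dp":[0.15,0.026,0.015],"twist":0.375,"claw":0.6},
    {"dp":[0.18,0.031,0.015],"twist":0.45,"claw":0.6},
    {"dp":[0.21,0.037,0.015],"twist":0.525,"claw":0.6},
    {"dp":[0.24,0.042,0.015],"twist":0.591,"claw":0.6}
  ]
}}

```text
clock: 10.85
ee_pos: [0.5589, -0.1301, 0.1014]
orientation: [180.0, -0.0, -4.0]
contact_force: [0.5, 0.9, -0.2]
gripper_width: 0.0511
gripper_force: 0.0
```

Request:
{"api": "drive_tool", "payload": {
  "commands": [
    {"dp":[0,0,0],"twist":0,"claw":0.6},
    {"dp":[0,0,0.02],"twist":0,"claw":0.6},
    {"dp":[0,0,0.04],"twist":0,"claw":0.6},
    {"dp":[0,0,0.04],"twist":0,"claw":0.6}
  ]
}}

```text
clock: 11.18
ee_pos: [0.5561, -0.1307, 0.0574]
orientation: [-180.0, 0.3, -3.6]
contact_force: [-0.9, 0.2, -0.3]
gripper_width: 0.0514
gripper_force: 0.0
```

```bash
python3 - <<'E'
from h import *
plan((.5617,-.134,.012,-4.85),(.5617,-.134,.13,-4.85),(*SL[0],.13,1.9),(*SL[0],.045,1.9))
E
```

```text
at [ 0.5561 -0.1307  0.0574] yaw -3.6 t 11.1833
dp [0.0058, 0.0029, 0.0454] twist 0.0134
dp [0.0, -0.0, -0.118] twist -0.0
dp [-0.0439, -0.438, -0.0] twist -0.075
dp [0.0, 0.0, 0.085] twist -0.0
```

Request:
{"api": "drive_tool", "payload": {
  "commands": [
    {"dp":[0.005,0.003,0.02],"twist":0.013,"claw":0.6},
    {"dp":[0.005,0.003,0.035],"twist":0.013,"claw":0.6},
    {"dp":[0.005,0.003,0.045],"twist":0.013,"claw":0.6},
    {"dp":[0.005,0.003,0.045],"twist":0.013,"claw":0.6},
    {"dp":[0.005,0.003,0.045],"twist":0.013,"claw":0.1},
    {"dp":[0.005,0.003,0.045],"twist":0.013,"claw":0.1},
    {"dp":[0.005,0.003,0.045],"twist":0.013,"claw":0.1},
    {"dp":[0.005,0.003,0.045],"twist":0.013,"claw":0.1}
  ]
}}

```text
clock: 11.85
ee_pos: [0.5637, -0.1347, 0.0173]
orientation: [180.0, -0.1, -5.0]
contact_force: [-1.7, 0.2, 6.7]
gripper_width: 0.0258
gripper_force: 60.0
```

Request:
{"api": "drive_tool", "payload": {
  "commands": [
    {"dp":[0,0,0],"twist":0,"claw":0.1},
    {"dp":[0,0,0],"twist":0,"claw":0.1},
    {"dp":[0,0,-0.03],"twist":0,"claw":0.1},
    {"dp":[0,0,-0.06],"twist":0,"claw":0.1},
    {"dp":[0,0,-0.09],"twist":0,"claw":0.1},
    {"dp":[0,0,-0.12],"twist":0,"claw":0.1},
    {"dp":[0,0,-0.12],"twist":0,"claw":0.1}
  ]
}}

```text
clock: 12.43
ee_pos: [0.5653, -0.1349, 0.1427]
orientation: [179.9, -0.5, -5.0]
contact_force: [1.3, -1.3, -1.7]
gripper_width: 0.0258
gripper_force: 59.6
```

```bash
python3 - <<'E'
from h import *
plan((*SL[0],.13,1.9));print(read_state()["gripper_width"],read_state()["gripper_force"])
E
```

```text
at [ 0.5653 -0.1349  0.1427] yaw -5.0 t 12.4333
dp [-0.0487, -0.4386, 0.0127] twist -0.0766
0.025770607686741685 59.63698625564575
```

Request:
{"api": "drive_tool", "payload": {
  "commands": [
    {"dp":[-0.005,-0.04,0],"twist":-0.01,"claw":0.1},
    {"dp":[-0.01,-0.08,0],"twist":-0.02,"claw":0.1},
    {"dp":[-0.014,-0.12,0],"twist":-0.03,"claw":0.1},
    {"dp":[-0.018,-0.16,0],"twist":-0.04,"claw":0.1},
    {"dp":[-0.022,-0.2,0],"twist":-0.05,"claw":0.1},
    {"dp":[-0.027,-0.24,0],"twist":-0.06,"claw":0.1},
    {"dp":[-0.031,-0.28,0],"twist":-0.07,"claw":0.1},
    {"dp":[-0.036,-0.32,0],"twist":-0.077,"claw":0.1}
  ]
}}

```text
clock: 13.1
ee_pos: [0.5619, 0.0555, 0.1356]
orientation: [-178.6, 0.0, 5.0]
contact_force: [-0.0, 0.5, -1.6]
gripper_width: 0.0262
gripper_force: 59.7
```

```bash
python3 - <<'E'
from h import *
plan((*SL[0],.10,1.9));print(read_state()["gripper_width"],read_state()["gripper_force"])
E
```

```text
at [0.5619 0.0555 0.1356] yaw 5.0 t 13.1
dp [0.0149, -0.2504, 0.0356] twist 0.0343
0.026237619768796048 59.74507033824921
```

Request:
{"api": "drive_tool", "payload": {
  "commands": [
    {"dp":[0.002,-0.035,0],"twist":0.005,"claw":0.1},
    {"dp":[0.004,-0.07,0],"twist":0.01,"claw":0.1},
    {"dp":[0.006,-0.1,0],"twist":0.015,"claw":0.1},
    {"dp":[0.008,-0.13,0],"twist":0.02,"claw":0.1},
    {"dp":[0.01,-0.16,0],"twist":0.025,"claw":0.1},
    {"dp":[0.012,-0.19,0],"twist":0.03,"claw":0.1},
    {"dp":[0.014,-0.22,0.01],"twist":0.034,"claw":0.1},
    {"dp":[0.015,-0.24,0.02],"twist":0.034,"claw":0.1}
  ]
}}

```text
clock: 13.77
ee_pos: [0.5747, 0.0743, 0.1345]
orientation: [-176.7, 0.1, 5.8]
contact_force: [0.2, -0.1, -1.3]
gripper_width: 0.0258
gripper_force: 63.8
```

Request:
{"api": "drive_tool", "payload": {
  "commands": [
    {"dp":[0,0,0],"twist":0,"claw":0.1},
    {"dp":[0,0,0],"twist":0,"claw":0.1}
  ]
}}

```text
clock: 13.93
ee_pos: [0.5741, 0.0749, 0.134]
orientation: [-176.7, 0.2, 5.9]
contact_force: [-0.2, -0.2, -1.3]
gripper_width: 0.026
gripper_force: 63.8
```

```bash
python3 - <<'E'
from h import *
plan((*SL[0],.051,1.9));print(read_state()["gripper_width"],read_state()["gripper_force"])
E
```

```text
at [0.5741 0.0749 0.134 ] yaw 5.9 t 13.9333
dp [0.0046, -0.2321, 0.083] twist 0.0442
0.026040248955672897 63.76374363899231
```

```bash
python3 - <<'E'
from h import *
s=read_state();print(s["q"].round(1),s["tau"].round(1),s["contact_force"],s["orientation"])
E
```

```text
[  5.8   8.3   2.9  84.8   3.3 179.9] [ -0.3 -56.8  47.7  -0.    0.2   0. ] [-0.15642566 -0.20377287 -1.28102568] [-176.71946509    0.21227161    5.87363078]
```

Joint 6 is at its limit (179.9), so I'll turn the tool the other way round by half a turn.

Request:
{"api": "drive_tool", "payload": {
  "commands": [
    {"dp":[0,0,0],"twist":-0.08,"claw":0.1},
    {"dp":[0,0,0],"twist":-0.16,"claw":0.1},
    {"dp":[0,0,0],"twist":-0.24,"claw":0.1},
    {"dp":[0,0,0],"twist":-0.32,"claw":0.1},
    {"dp":[0,0,0],"twist":-0.4,"claw":0.1},
    {"dp":[0,0,0],"twist":-0.48,"claw":0.1},
    {"dp":[0,0,0],"twist":-0.56,"claw":0.1},
    {"dp":[0,0,0],"twist":-0.64,"claw":0.1}
  ]
}}

```text
clock: 14.6
ee_pos: [0.5742, 0.0754, 0.1345]
orientation: [-178.1, -2.7, 63.5]
contact_force: [0.8, 0.2, -2.1]
gripper_width: 0.0262
gripper_force: 63.8
```

```bash
python3 - <<'E'
from h import *
plan((*SL[0],.10,-178.1));s=read_state();print(s["q"].round(1),s["orientation"])
E
```

```text
at [0.5742 0.0754 0.1345] yaw 63.5 t 14.6
dp [0.198, -0.1202, 0.0345] twist -1.3153
[  5.9   8.3   2.9  84.8   3.3 122.3] [-178.09694136   -2.68291906   63.51947825]
```

```bash
cat >> h.py <<'E'
from scipy.spatial.transform import Rotation as Ro
def plan(*ts):
    """each target (x,y,z,yaw): dp in the present tool axes, after turning from the previous one; the tilt is kept in the tool's world lean"""
    s=read_state();p=np.array(s["ee_pos"]);R=Ro.from_euler("xyz",s["orientation"],degrees=True)
    print("at",p.round(4),s["orientation"].round(1),"t",round(s["clock"],2),"q6",s["q"][5].round(0),"q5",s["q"][4].round(1),"grip",round(s["gripper_width"],4))
    for x,y,z,yaw in ts:
        w=R.as_euler("xyz",degrees=True)[2];tw=-((yaw-w+180)%360-180)
        print("dp",R.inv().apply(np.array([x,y,z])-p).round(4).tolist(),"twist",round(tw/90,4))
        p=np.array([x,y,z]);R=R*Ro.from_euler("z",tw,degrees=True)
E
python3 - <<'E'
from h import *
plan((*SL[0],.11,-178.1))
E
```

```text
at [0.5742 0.0754 0.1345] [-178.1   -2.7   63.5] t 14.6 q6 122.0 q5 3.3 grip 0.0262
dp [0.1967, -0.119, 0.0377] twist -1.3153
```

Request:
{"api": "drive_tool", "payload": {
  "commands": [
    {"dp":[0.02,-0.012,0],"twist":-0.08,"claw":0.1},
    {"dp":[0.04,-0.024,0.0],"twist":-0.16,"claw":0.1},
    {"dp":[0.06,-0.036,0.005],"twist":-0.24,"claw":0.1},
    {"dp":[0.08,-0.048,0.01],"twist":-0.32,"claw":0.1},
    {"dp":[0.1,-0.06,0.015],"twist":-0.4,"claw":0.1},
    {"dp":[0.12,-0.072,0.02],"twist":-0.48,"claw":0.1},
    {"dp":[0.14,-0.085,0.025],"twist":-0.56,"claw":0.1},
    {"dp":[0.16,-0.097,0.025],"twist":-0.64,"claw":0.1}
  ]
}}

```text
clock: 15.27
ee_pos: [0.5588, 0.264, 0.1191]
orientation: [178.9, -3.1, 120.9]
contact_force: [-0.3, -0.0, -1.9]
gripper_width: 0.026
gripper_force: 63.8
```

```bash
python3 - <<'E'
from h import *
plan((*SL[0],.11,-178.1))
E
```

```text
at [0.5588 0.264  0.1191] [178.9  -3.1 120.9] t 15.27 q6 83.0 q5 3.2 grip 0.026
dp [0.0377, 0.0181, 0.0115] twist -0.6779
```

Request:
{"api": "drive_tool", "payload": {
  "commands": [
    {"dp":[0.02,0.01,0.005],"twist":-0.08,"claw":0.1},
    {"dp":[0.038,0.018,0.011],"twist":-0.16,"claw":0.1},
    {"dp":[0.038,0.018,0.011],"twist":-0.24,"claw":0.1},
    {"dp":[0.038,0.018,0.011],"twist":-0.32,"claw":0.1},
    {"dp":[0.038,0.018,0.011],"twist":-0.4,"claw":0.1},
    {"dp":[0.038,0.018,0.011],"twist":-0.48,"claw":0.1},
    {"dp":[0.038,0.018,0.011],"twist":-0.56,"claw":0.1},
    {"dp":[0.038,0.018,0.011],"twist":-0.64,"claw":0.1}
  ]
}}

```text
clock: 15.93
ee_pos: [0.5556, 0.3055, 0.1115]
orientation: [176.8, -0.6, 178.2]
contact_force: [0.0, 0.8, -1.9]
gripper_width: 0.0259
gripper_force: 63.8
```

Request:
{"api": "drive_tool", "payload": {
  "commands": [
    {"dp":[0,0,0],"twist":-0.038,"claw":0.1},
    {"dp":[0,0,0],"twist":-0.038,"claw":0.1},
    {"dp":[0,0,0],"twist":-0.038,"claw":0.1}
  ]
}}

```text
clock: 16.18
ee_pos: [0.5557, 0.3054, 0.1115]
orientation: [176.7, -0.5, -178.9]
contact_force: [-0.5, 1.1, -2.1]
gripper_width: 0.0259
gripper_force: 63.8
```

```bash
python3 - <<'E'
from h import *
plan((*SL[0],.051,-178.1))
E
```

```text
at [0.5557 0.3054 0.1115] [ 176.7   -0.5 -178.9] t 16.18 q6 26.0 q5 3.1 grip 0.0259
dp [0.0003, -0.0026, 0.0605] twist -0.0089
```

Request:
{"api": "drive_tool", "payload": {
  "commands": [
    {"dp":[0,-0.002,0.03],"twist":-0.009,"claw":0.1},
    {"dp":[0,-0.003,0.05],"twist":-0.009,"claw":0.1},
    {"dp":[0,-0.003,0.06],"twist":-0.009,"claw":0.1},
    {"dp":[0,-0.003,0.06],"twist":-0.009,"claw":0.1},
    {"dp":[0,-0.003,0.061],"twist":-0.009,"claw":0.1},
    {"dp":[0,-0.003,0.061],"twist":-0.009,"claw":0.5},
    {"dp":[0,-0.003,0.061],"twist":-0.009,"claw":0.5},
    {"dp":[0,-0.003,0.061],"twist":-0.009,"claw":0.5}
  ]
}}

```text
clock: 16.85
ee_pos: [0.5557, 0.306, 0.0512]
orientation: [176.7, -0.3, -178.0]
contact_force: [0.1, -0.6, 0.6]
gripper_width: 0.0426
gripper_force: 0.0
```

Request:
{"api": "drive_tool", "payload": {
  "commands": [
    {"dp":[0,0,0],"twist":0,"claw":0.5},
    {"dp":[0,0,-0.04],"twist":0,"claw":0.5},
    {"dp":[0,0,-0.07],"twist":0,"claw":0.5},
    {"dp":[0,0,-0.07],"twist":0,"claw":0.5}
  ]
}}

```text
clock: 17.18
ee_pos: [0.5582, 0.3028, 0.1276]
orientation: [176.5, 0.1, -178.0]
contact_force: [0.3, 1.1, 1.7]
gripper_width: 0.0424
gripper_force: 0.0
```

```bash
python3 - <<'E'
from h import *
plan((.555,-.2175,.11,175.15))
E
```

```text
at [0.5582 0.3028 0.1276] [ 1.765e+02  1.000e-01 -1.780e+02] t 17.18 q6 25.0 q5 3.1 grip 0.0424
dp [0.0215, -0.52, -0.0141] twist 0.0763
```

Request:
{"api": "drive_tool", "payload": {
  "commands": [
    {"dp":[0.002,-0.04,0],"twist":0.01,"claw":0.6},
    {"dp":[0.004,-0.08,-0.003],"twist":0.02,"claw":0.6},
    {"dp":[0.006,-0.12,-0.005],"twist":0.03,"claw":0.6},
    {"dp":[0.008,-0.16,-0.007],"twist":0.04,"claw":0.6},
    {"dp":[0.01,-0.2,-0.009],"twist":0.05,"claw":0.6},
    {"dp":[0.012,-0.24,-0.011],"twist":0.06,"claw":0.6},
    {"dp":[0.014,-0.28,-0.013],"twist":0.07,"claw":0.6},
    {"dp":[0.016,-0.32,-0.014],"twist":0.076,"claw":0.6}
  ]
}}

```text
clock: 17.85
ee_pos: [0.5512, -0.0206, 0.1168]
orientation: [176.8, -0.7, 175.2]
contact_force: [1.8, 0.3, 0.9]
gripper_width: 0.0513
gripper_force: 0.0
```

Request:
{"api": "drive_tool", "payload": {
  "commands": [
    {"dp":[0.001,-0.04,0],"twist":0,"claw":0.6},
    {"dp":[0.002,-0.08,0],"twist":0,"claw":0.6},
    {"dp":[0.003,-0.12,0],"twist":0,"claw":0.6},
    {"dp":[0.004,-0.16,0],"twist":0,"claw":0.6},
    {"dp":[0.005,-0.195,0],"twist":0,"claw":0.6},
    {"dp":[0.005,-0.195,0],"twist":0,"claw":0.6},
    {"dp":[0.005,-0.195,0],"twist":0,"claw":0.6}
  ]
}}

```text
clock: 18.43
ee_pos: [0.5295, -0.2141, 0.1052]
orientation: [176.8, -0.8, 175.0]
contact_force: [-0.1, 1.1, -0.2]
gripper_width: 0.0512
gripper_force: 0.0
```

```bash
python3 - <<'E'
from h import *
plan((.555,-.2175,.015,175.15))
E
```

```text
at [ 0.5295 -0.2141  0.1052] [176.8  -0.8 175. ] t 18.43 q6 -18.0 q5 2.8 grip 0.0512
dp [-0.027, -0.0062, 0.0897] twist -0.0016
```

Request:
{"api": "drive_tool", "payload": {
  "commands": [
    {"dp":[-0.027,-0.006,0.03],"twist":0,"claw":0.6},
    {"dp":[-0.027,-0.006,0.06],"twist":0,"claw":0.6},
    {"dp":[-0.027,-0.006,0.08],"twist":0,"claw":0.6},
    {"dp":[-0.027,-0.006,0.09],"twist":0,"claw":0.6},
    {"dp":[-0.027,-0.006,0.09],"twist":0,"claw":0.6},
    {"dp":[-0.027,-0.006,0.09],"twist":0,"claw":0.1},
    {"dp":[-0.027,-0.006,0.09],"twist":0,"claw":0.1},
    {"dp":[-0.027,-0.006,0.09],"twist":0,"claw":0.1}
  ]
}}

```text
clock: 19.1
ee_pos: [0.5567, -0.2157, 0.0173]
orientation: [176.9, -0.6, 175.2]
contact_force: [1.0, 1.4, 5.9]
gripper_width: 0.026
gripper_force: 60.1
```

Request:
{"api": "drive_tool", "payload": {
  "commands": [
    {"dp":[0,0,0],"twist":0,"claw":0.1},
    {"dp":[0,0,0],"twist":0,"claw":0.1},
    {"dp":[0,0,0],"twist":0,"claw":0.1},
    {"dp":[0,0,-0.03],"twist":0,"claw":0.1},
    {"dp":[0,0,-0.06],"twist":0,"claw":0.1},
    {"dp":[0,0,-0.09],"twist":0,"claw":0.1},
    {"dp":[0,0,-0.11],"twist":0,"claw":0.1},
    {"dp":[0,0,-0.11],"twist":0,"claw":0.1}
  ]
}}

```text
clock: 19.77
ee_pos: [0.5584, -0.2227, 0.1308]
orientation: [177.0, -0.3, 175.2]
contact_force: [0.0, -0.1, -0.5]
gripper_width: 0.0263
gripper_force: 59.8
```

```bash
python3 - <<'E'
from h import *
plan((*SL[1],.12,-178.1))
E
```

```text
at [ 0.5584 -0.2227  0.1308] [177.   -0.3 175.2] t 19.77 q6 -18.0 q5 2.8 grip 0.0263
dp [0.0413, 0.4709, 0.0361] twist -0.0746
```

Request:
{"api": "drive_tool", "payload": {
  "commands": [
    {"dp":[0.003,0.04,0.003],"twist":-0.01,"claw":0.1},
    {"dp":[0.007,0.08,0.006],"twist":-0.02,"claw":0.1},
    {"dp":[0.01,0.12,0.009],"twist":-0.03,"claw":0.1},
    {"dp":[0.014,0.16,0.012],"twist":-0.04,"claw":0.1},
    {"dp":[0.018,0.2,0.015],"twist":-0.05,"claw":0.1},
    {"dp":[0.021,0.24,0.018],"twist":-0.06,"claw":0.1},
    {"dp":[0.025,0.28,0.021],"twist":-0.07,"claw":0.1},
    {"dp":[0.028,0.32,0.024],"twist":-0.075,"claw":0.1}
  ]
}}

```text
clock: 20.43
ee_pos: [0.5547, 0.1022, 0.1187]
orientation: [176.7, -0.4, -178.0]
contact_force: [1.5, 0.7, -1.9]
gripper_width: 0.0263
gripper_force: 59.8
```

Request:
{"api": "drive_tool", "payload": {
  "commands": [
    {"dp":[0.003,0.04,0.003],"twist":0,"claw":0.1},
    {"dp":[0.007,0.08,0.006],"twist":0,"claw":0.1},
    {"dp":[0.01,0.12,0.01],"twist":0,"claw":0.1},
    {"dp":[0.013,0.15,0.01],"twist":0,"claw":0.1},
    {"dp":[0.013,0.15,0.01],"twist":0,"claw":0.1},
    {"dp":[0.013,0.15,0.01],"twist":0,"claw":0.1}
  ]
}}

```text
clock: 20.93
ee_pos: [0.5365, 0.2517, 0.1171]
orientation: [176.8, -0.4, -177.9]
contact_force: [-0.1, -0.1, -1.8]
gripper_width: 0.0261
gripper_force: 59.9
```

```bash
python3 - <<'E'
from h import *
plan((*SL[1],.051,-178.1));s=read_state();print(s["gripper_force"],s["contact_force"])
E
```

```text
at [0.5365 0.2517 0.1171] [ 176.8   -0.4 -177.9] t 20.93 q6 22.0 q5 3.2 grip 0.0261
dp [-0.0207, -0.0049, 0.0657] twist 0.0024
59.92879129014909 [-0.08038686 -0.10776923 -1.80580879]
```

Request:
{"api": "drive_tool", "payload": {
  "commands": [
    {"dp":[-0.021,-0.005,0.02],"twist":0,"claw":0.1},
    {"dp":[-0.021,-0.005,0.04],"twist":0,"claw":0.1},
    {"dp":[-0.021,-0.005,0.055],"twist":0,"claw":0.1},
    {"dp":[-0.021,-0.005,0.066],"twist":0,"claw":0.1},
    {"dp":[-0.021,-0.005,0.066],"twist":0,"claw":0.1},
    {"dp":[-0.021,-0.005,0.066],"twist":0,"claw":0.5},
    {"dp":[-0.021,-0.005,0.066],"twist":0,"claw":0.5},
    {"dp":[-0.021,-0.005,0.066],"twist":0,"claw":0.5}
  ]
}}

```text
clock: 21.6
ee_pos: [0.5582, 0.2495, 0.0522]
orientation: [176.7, -0.3, -178.1]
contact_force: [-0.1, 0.5, 0.6]
gripper_width: 0.0425
gripper_force: 0.0
```

Request:
{"api": "drive_tool", "payload": {
  "commands": [
    {"dp":[0,0,0],"twist":0,"claw":0.5},
    {"dp":[0,0,-0.04],"twist":0,"claw":0.5},
    {"dp":[0,0,-0.07],"twist":0,"claw":0.5},
    {"dp":[0,0,-0.07],"twist":0,"claw":0.5},
    {"dp":[0,0,-0.07],"twist":0,"claw":0.5}
  ]
}}

```text
clock: 22.02
ee_pos: [0.5596, 0.2461, 0.1238]
orientation: [176.6, -0.2, -178.1]
contact_force: [0.2, -0.6, 0.3]
gripper_width: 0.0432
gripper_force: 0.0
```

```bash
python3 - <<'E'
from h import *
plan((.551,-.3004,.11,175.15))
a=eyes.get_image("top");cv2.imwrite("pics/t2.png",a)
cv2.imwrite("pics/c6.png",cv2.resize(a[185:305,165:445],None,fx=2.8,fy=2.8,interpolation=cv2.INTER_CUBIC))
E
```

```text
at [0.5596 0.2461 0.1238] [ 176.6   -0.2 -178.1] t 22.02 q6 20.0 q5 3.2 grip 0.0432
dp [0.0271, -0.5458, -0.0181] twist 0.0755
```

View pics/c6.png

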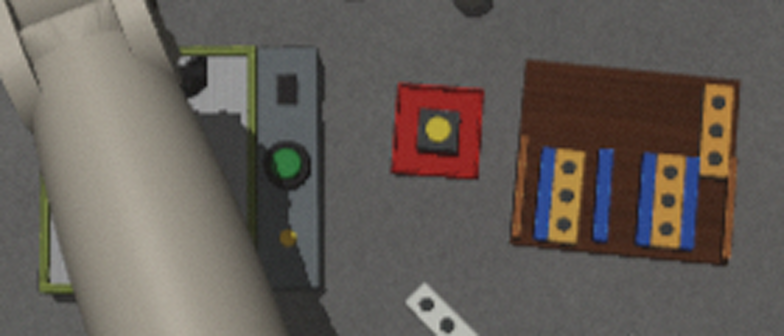

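The case holds die E at crop (717,130), with B and D in the row. The block is in the dish at (438,130). Next, fetch E.

Request:
{"api": "drive_tool", "payload": {
  "commands": [
    {"dp":[0.002,-0.04,0],"twist":0.01,"claw":0.6},
    {"dp":[0.004,-0.08,-0.003],"twist":0.02,"claw":0.6},
    {"dp":[0.006,-0.12,-0.005],"twist":0.03,"claw":0.6},
    {"dp":[0.008,-0.16,-0.007],"twist":0.04,"claw":0.6},
    {"dp":[0.01,-0.2,-0.009],"twist":0.05,"claw":0.6},
    {"dp":[0.012,-0.24,-0.01],"twist":0.06,"claw":0.6},
    {"dp":[0.014,-0.28,-0.01],"twist":0.07,"claw":0.6},
    {"dp":[0.016,-0.32,-0.011],"twist":0.0755,"claw":0.6}
  ]
}}

```text
clock: 22.73
ee_pos: [0.5521, -0.0765, 0.1125]
orientation: [176.8, -0.9, 175.1]
contact_force: [1.7, 0.8, 0.3]
gripper_width: 0.0512
gripper_force: 0.0
```

Request:
{"api": "drive_tool", "payload": {
  "commands": [
    {"dp":[-0.003,-0.04,0],"twist":0,"claw":0.6},
    {"dp":[-0.006,-0.08,0],"twist":0,"claw":0.6},
    {"dp":[-0.009,-0.12,0],"twist":0,"claw":0.6},
    {"dp":[-0.012,-0.16,0],"twist":0,"claw":0.6},
    {"dp":[-0.014,-0.2,0],"twist":0,"claw":0.6},
    {"dp":[-0.016,-0.226,0],"twist":0,"claw":0.6},
    {"dp":[-0.016,-0.226,0],"twist":0,"claw":0.6},
    {"dp":[-0.016,-0.226,0],"twist":0,"claw":0.6}
  ]
}}

```text
clock: 23.4
ee_pos: [0.5489, -0.3019, 0.0991]
orientation: [176.7, -0.9, 175.0]
contact_force: [-0.0, 1.2, -0.4]
gripper_width: 0.0513
gripper_force: 0.0
```

```bash
python3 - <<'E'
from h import *
plan((.551,-.3004,.015,175.15))
E
```

```text
at [ 0.5489 -0.3019  0.0991] [176.7  -0.9 175. ] t 23.4 q6 -25.0 q5 2.6 grip 0.0513
dp [-0.0033, -0.0031, 0.0841] twist -0.0014
```

Request:
{"api": "drive_tool", "payload": {
  "commands": [
    {"dp":[-0.003,-0.003,0.03],"twist":0,"claw":0.6},
    {"dp":[-0.003,-0.003,0.06],"twist":0,"claw":0.6},
    {"dp":[-0.003,-0.003,0.075],"twist":0,"claw":0.6},
    {"dp":[-0.003,-0.003,0.084],"twist":0,"claw":0.6},
    {"dp":[-0.003,-0.003,0.084],"twist":0,"claw":0.6},
    {"dp":[-0.003,-0.003,0.084],"twist":0,"claw":0.1},
    {"dp":[-0.003,-0.003,0.084],"twist":0,"claw":0.1},
    {"dp":[-0.003,-0.003,0.084],"twist":0,"claw":0.1}
  ]
}}

```text
clock: 24.07
ee_pos: [0.5529, -0.2997, 0.0191]
orientation: [176.9, -0.6, 175.2]
contact_force: [0.8, -0.0, 3.8]
gripper_width: 0.0259
gripper_force: 59.9
```

Request:
{"api": "drive_tool", "payload": {
  "commands": [
    {"dp":[0,0,0],"twist":0,"claw":0.1},
    {"dp":[0,0,0],"twist":0,"claw":0.1},
    {"dp":[0,0,0],"twist":0,"claw":0.1},
    {"dp":[0,0,-0.03],"twist":0,"claw":0.1},
    {"dp":[0,0,-0.06],"twist":0,"claw":0.1},
    {"dp":[0,0,-0.09],"twist":0,"claw":0.1},
    {"dp":[0,0,-0.11],"twist":0,"claw":0.1},
    {"dp":[0,0,-0.11],"twist":0,"claw":0.1}
  ]
}}

```text
clock: 24.73
ee_pos: [0.5546, -0.3069, 0.1327]
orientation: [177.0, -0.4, 175.1]
contact_force: [-0.1, -0.9, -0.4]
gripper_width: 0.0254
gripper_force: 59.7
```

```bash
python3 - <<'E'
from h import *
plan((*SL[2],.12,-178.1))
E
```

```text
at [ 0.5546 -0.3069  0.1327] [177.   -0.4 175.1] t 24.73 q6 -25.0 q5 2.5 grip 0.0254
dp [0.0386, 0.5003, 0.0392] twist -0.0751
```

Request:
{"api": "drive_tool", "payload": {
  "commands": [
    {"dp":[0.003,0.04,0.003],"twist":-0.01,"claw":0.1},
    {"dp":[0.006,0.08,0.006],"twist":-0.02,"claw":0.1},
    {"dp":[0.009,0.12,0.009],"twist":-0.03,"claw":0.1},
    {"dp":[0.012,0.16,0.012],"twist":-0.04,"claw":0.1},
    {"dp":[0.015,0.2,0.015],"twist":-0.05,"claw":0.1},
    {"dp":[0.018,0.24,0.018],"twist":-0.06,"claw":0.1},
    {"dp":[0.021,0.28,0.021],"twist":-0.07,"claw":0.1},
    {"dp":[0.025,0.32,0.024],"twist":-0.075,"claw":0.1}
  ]
}}

```text
clock: 25.4
ee_pos: [0.5544, 0.018, 0.1205]
orientation: [176.7, -0.4, -178.1]
contact_force: [1.8, 0.4, -1.3]
gripper_width: 0.0257
gripper_force: 59.7
```

Request:
{"api": "drive_tool", "payload": {
  "commands": [
    {"dp":[-0.002,0.04,0.003],"twist":0,"claw":0.1},
    {"dp":[-0.004,0.08,0.006],"twist":0,"claw":0.1},
    {"dp":[-0.006,0.12,0.01],"twist":0,"claw":0.1},
    {"dp":[-0.007,0.16,0.012],"twist":0,"claw":0.1},
    {"dp":[-0.007,0.18,0.014],"twist":0,"claw":0.1},
    {"dp":[-0.007,0.18,0.014],"twist":0,"claw":0.1},
    {"dp":[-0.007,0.18,0.014],"twist":0,"claw":0.1}
  ]
}}

```text
clock: 25.98
ee_pos: [0.5553, 0.1978, 0.1164]
orientation: [176.8, -0.5, -178.0]
contact_force: [-0.1, -0.6, -1.9]
gripper_width: 0.0258
gripper_force: 59.8
```

```bash
python3 - <<'E'
from h import *
plan((*SL[2],.052,-178.1));s=read_state();print(s["gripper_force"],s["contact_force"])
E
```

```text
at [0.5553 0.1978 0.1164] [ 176.8   -0.5 -178. ] t 25.98 q6 16.0 q5 3.2 grip 0.0258
dp [-0.0037, -0.0052, 0.0642] twist 0.0015
59.845517910971466 [-0.07339681 -0.64255773 -1.87797791]
```

Request:
{"api": "drive_tool", "payload": {
  "commands": [
    {"dp":[-0.004,-0.005,0.02],"twist":0,"claw":0.1},
    {"dp":[-0.004,-0.005,0.04],"twist":0,"claw":0.1},
    {"dp":[-0.004,-0.005,0.055],"twist":0,"claw":0.1},
    {"dp":[-0.004,-0.005,0.064],"twist":0,"claw":0.1},
    {"dp":[-0.004,-0.005,0.064],"twist":0,"claw":0.1},
    {"dp":[-0.004,-0.005,0.064],"twist":0,"claw":0.5},
    {"dp":[-0.004,-0.005,0.064],"twist":0,"claw":0.5},
    {"dp":[-0.004,-0.005,0.064],"twist":0,"claw":0.5}
  ]
}}

```text
clock: 26.65
ee_pos: [0.5602, 0.1953, 0.0543]
orientation: [176.7, -0.3, -178.1]
contact_force: [-0.5, -0.6, 0.2]
gripper_width: 0.0426
gripper_force: 0.0
```

Request:
{"api": "drive_tool", "payload": {
  "commands": [
    {"dp":[0,0,0],"twist":0,"claw":0.5},
    {"dp":[0,0,-0.04],"twist":0,"claw":0.5},
    {"dp":[0,0,-0.07],"twist":0,"claw":0.0},
    {"dp":[0,0,-0.07],"twist":0,"claw":0.0},
    {"dp":[0,0,-0.07],"twist":0,"claw":0.0}
  ]
}}

```text
clock: 27.07
ee_pos: [0.5614, 0.1919, 0.1256]
orientation: [176.7, -0.2, -178.1]
contact_force: [0.0, 0.4, -0.7]
gripper_width: 0.0071
gripper_force: 0.0
```

```bash
python3 - <<'E'
from h import *
plan((*fr(*CASE,(-.07,.042)),.11,85.15),(*fr(*CASE,(-.07,.042)),.018,85.15))
E
```

```text
at [0.5614 0.1919 0.1256] [ 176.7   -0.2 -178.1] t 27.07 q6 15.0 q5 3.3 grip 0.0071
dp [0.1548, -0.3507, -0.0043] twist 1.075
dp [-0.0053, 0.0009, 0.0918] twist -0.0002
```

Request:
{"api": "drive_tool", "payload": {
  "commands": [
    {"dp":[0.015,-0.033,0],"twist":0.079,"claw":0},
    {"dp":[0.03,-0.066,0],"twist":0.158,"claw":0},
    {"dp":[0.045,-0.1,0],"twist":0.237,"claw":0},
    {"dp":[0.06,-0.133,0],"twist":0.316,"claw":0},
    {"dp":[0.075,-0.166,0],"twist":0.395,"claw":0},
    {"dp":[0.09,-0.2,0],"twist":0.474,"claw":0},
    {"dp":[0.105,-0.233,0],"twist":0.553,"claw":0},
    {"dp":[0.12,-0.266,0],"twist":0.632,"claw":0}
  ]
}}

```text
clock: 27.73
ee_pos: [0.4475, -0.0791, 0.1077]
orientation: [178.6, -3.0, 124.7]
contact_force: [0.4, -1.0, 0.1]
gripper_width: -0.0003
gripper_force: 0.0
```

```bash
python3 - <<'E'
from h import *
plan((*fr(*CASE,(-.07,.042)),.11,85.15))
E
```

```text
at [ 0.4475 -0.0791  0.1077] [178.6  -3.  124.7] t 27.73 q6 43.0 q5 3.1 grip -0.0003
dp [-0.0525, -0.0719, -0.0068] twist 0.4396
```

Request:
{"api": "drive_tool", "payload": {
  "commands": [
    {"dp":[-0.015,-0.02,-0.007],"twist":0.079,"claw":0},
    {"dp":[-0.03,-0.04,-0.007],"twist":0.158,"claw":0},
    {"dp":[-0.045,-0.06,-0.007],"twist":0.237,"claw":0},
    {"dp":[-0.0525,-0.072,-0.007],"twist":0.316,"claw":0},
    {"dp":[-0.0525,-0.072,-0.007],"twist":0.395,"claw":0},
    {"dp":[-0.0525,-0.072,-0.007],"twist":0.44,"claw":0},
    {"dp":[-0.0525,-0.072,-0.007],"twist":0.44,"claw":0},
    {"dp":[-0.0525,-0.072,-0.007],"twist":0.44,"claw":0}
  ]
}}

```text
clock: 28.4
ee_pos: [0.4198, -0.1623, 0.1105]
orientation: [-179.2, -3.2, 85.5]
contact_force: [0.0, 0.7, 0.4]
gripper_width: -0.0
gripper_force: 0.0
```

```bash
python3 - <<'E'
from h import *
a=eyes.get_image("scene");cv2.imwrite("pics/g5.png",cv2.resize(a[180:310,200:400],None,fx=4,fy=4,interpolation=cv2.INTER_CUBIC))
plan((*fr(*CASE,(-.07,.042)),.018,85.15),(*fr(*CASE,(.012,.042)),.018,85.15))
E
```

```text
at [ 0.4199 -0.1622  0.1107] [-179.2   -3.2   85.6] t 28.45 q6 71.0 q5 2.8 grip 0.0
dp [-0.0066, -0.0002, 0.0924] twist 0.0046
dp [0.0, 0.082, -0.0012] twist -0.0
```

View pics/g5.png

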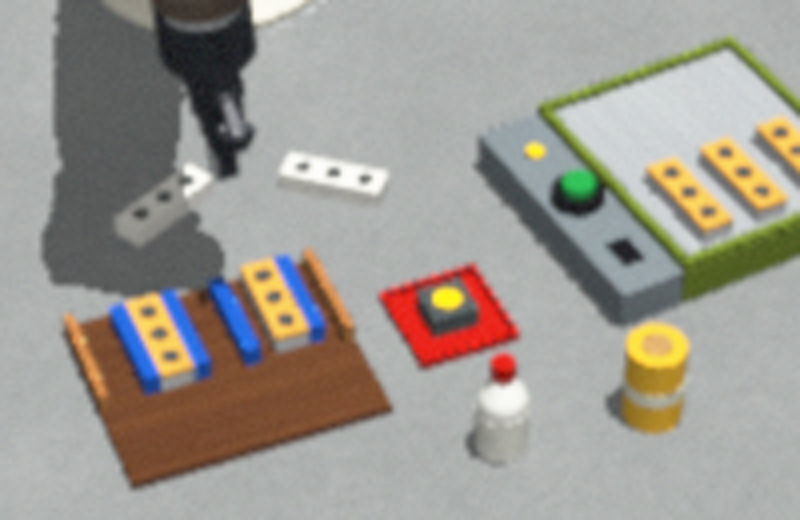

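Three dies lie flat and spaced on the plate. B and D are still in the case, so B slides next.

Request:
{"api": "drive_tool", "payload": {
  "commands": [
    {"dp":[-0.006,0,0.04],"twist":0.003,"claw":0},
    {"dp":[-0.006,0,0.075],"twist":0.003,"claw":0},
    {"dp":[-0.006,0,0.092],"twist":0.003,"claw":0},
    {"dp":[-0.006,0,0.092],"twist":0.003,"claw":0},
    {"dp":[-0.006,0,0.092],"twist":0.003,"claw":0}
  ]
}}

```text
clock: 28.87
ee_pos: [0.4184, -0.1627, 0.0188]
orientation: [-179.1, -3.2, 85.2]
contact_force: [0.5, -1.0, 1.5]
gripper_width: 0.0001
gripper_force: 0.0
```

```bash
python3 - <<'E'
from h import *
plan((*fr(*CASE,(-.07,.042)),.018,85.15),(*fr(*CASE,(.012,.042)),.018,85.15))
E
```

```text
at [ 0.4184 -0.1627  0.0188] [-179.1   -3.2   85.2] t 28.87 q6 72.0 q5 2.8 grip 0.0001
dp [-0.0008, 0.0, 0.0007] twist 0.0009
dp [0.0, 0.082, -0.0013] twist -0.0
```

Request:
{"api": "drive_tool", "payload": {
  "commands": [
    {"dp":[-0.001,0.013,0.002],"twist":0,"claw":0},
    {"dp":[-0.001,0.026,0.003],"twist":0,"claw":0},
    {"dp":[-0.001,0.04,0.003],"twist":0,"claw":0},
    {"dp":[-0.001,0.054,0.003],"twist":0,"claw":0},
    {"dp":[-0.001,0.068,0.003],"twist":0,"claw":0},
    {"dp":[-0.001,0.081,0.003],"twist":0,"claw":0},
    {"dp":[-0.001,0.081,0.003],"twist":0,"claw":0}
  ]
}}

```text
clock: 29.45
ee_pos: [0.5024, -0.1714, 0.0171]
orientation: [-179.4, -3.1, 85.2]
contact_force: [-0.1, 0.5, 0.2]
gripper_width: 0.0003
gripper_force: 0.0
```

Request:
{"api": "drive_tool", "payload": {
  "commands": [
    {"dp":[0,-0.004,0],"twist":0,"claw":0},
    {"dp":[0,-0.004,-0.04],"twist":0,"claw":0},
    {"dp":[0,-0.004,-0.08],"twist":0,"claw":0},
    {"dp":[-0.03,-0.03,-0.08],"twist":0,"claw":0},
    {"dp":[-0.06,-0.06,-0.08],"twist":0,"claw":0},
    {"dp":[-0.084,-0.082,-0.08],"twist":0,"claw":0},
    {"dp":[-0.084,-0.082,-0.08],"twist":0,"claw":0},
    {"dp":[-0.084,-0.082,-0.08],"twist":0,"claw":0}
  ]
}}

```text
clock: 30.12
ee_pos: [0.4097, -0.2528, 0.0922]
orientation: [-179.3, -3.2, 85.0]
contact_force: [0.6, -0.0, -0.0]
gripper_width: 0.0001
gripper_force: 0.0
```

```bash
python3 - <<'E'
from h import *
plan((*fr(*CASE,(-.07,-.042)),.018,85.15),(*fr(*CASE,(.012,-.042)),.018,85.15))
E
```

```text
at [ 0.4097 -0.2528  0.0922] [-179.3   -3.2   85. ] t 30.12 q6 62.0 q5 2.4 grip 0.0001
dp [0.0017, 0.0019, 0.0744] twist -0.002
dp [-0.0, 0.082, -0.001] twist 0.0
```

Request:
{"api": "drive_tool", "payload": {
  "commands": [
    {"dp":[0.002,0,0.04],"twist":0,"claw":0},
    {"dp":[0.002,0,0.065],"twist":0,"claw":0},
    {"dp":[0.002,0,0.075],"twist":0,"claw":0},
    {"dp":[0.002,0,0.075],"twist":0,"claw":0},
    {"dp":[0.002,0,0.075],"twist":0,"claw":0}
  ]
}}

```text
clock: 30.53
ee_pos: [0.4111, -0.2454, 0.0173]
orientation: [-179.2, -3.2, 85.2]
contact_force: [1.4, -0.0, 1.1]
gripper_width: -0.0
gripper_force: 0.0
```

```bash
python3 - <<'E'
from h import *
plan((*fr(*CASE,(-.07,-.042)),.018,85.15),(*fr(*CASE,(.012,-.042)),.018,85.15))
E
```

```text
at [ 0.4111 -0.2454  0.0173] [-179.2   -3.2   85.2] t 30.53 q6 62.0 q5 2.5 grip -0.0
dp [-0.0017, 0.0002, -0.0008] twist 0.0003
dp [0.0, 0.082, -0.0011] twist -0.0
```

Request:
{"api": "drive_tool", "payload": {
  "commands": [
    {"dp":[-0.002,0.013,0.001],"twist":0,"claw":0},
    {"dp":[-0.002,0.026,0.001],"twist":0,"claw":0},
    {"dp":[-0.002,0.04,0.001],"twist":0,"claw":0},
    {"dp":[-0.002,0.054,0.001],"twist":0,"claw":0},
    {"dp":[-0.002,0.068,0.001],"twist":0,"claw":0},
    {"dp":[-0.002,0.081,0.001],"twist":0,"claw":0},
    {"dp":[-0.002,0.081,0.001],"twist":0,"claw":0}
  ]
}}

```text
clock: 31.12
ee_pos: [0.4943, -0.2551, 0.0165]
orientation: [-179.4, -3.1, 85.2]
contact_force: [0.2, 0.8, 0.3]
gripper_width: -0.0002
gripper_force: 0.0
```

Request:
{"api": "drive_tool", "payload": {
  "commands": [
    {"dp":[0,-0.004,0],"twist":0,"claw":0},
    {"dp":[0,-0.004,-0.04],"twist":0,"claw":0},
    {"dp":[0,-0.03,-0.08],"twist":-0.07,"claw":0.3},
    {"dp":[0,-0.07,-0.1],"twist":-0.15,"claw":0.6},
    {"dp":[0,-0.11,-0.1],"twist":-0.23,"claw":0.6},
    {"dp":[0,-0.14,-0.1],"twist":-0.31,"claw":0.6},
    {"dp":[0,-0.14,-0.1],"twist":-0.39,"claw":0.6},
    {"dp":[0,-0.14,-0.1],"twist":-0.47,"claw":0.6}
  ]
}}

```text
clock: 31.78
ee_pos: [0.3506, -0.2483, 0.1174]
orientation: [178.4, -2.7, 127.5]
contact_force: [1.1, -0.7, 0.3]
gripper_width: 0.0512
gripper_force: 0.0
```

```bash
python3 - <<'E'
from h import *
a=eyes.get_image("top");cv2.imwrite("pics/t3.png",a)
cv2.imwrite("pics/c7.png",cv2.resize(a[190:300,170:445],None,fx=2.9,fy=2.9,interpolation=cv2.INTER_CUBIC))
plan((*fr(*CASE,(.07,.042)),.11,175.15))
E
```

```text
at [ 0.3513 -0.2484  0.1172] [178.4  -2.7 128.1] t 31.83 q6 15.0 q5 2.3 grip 0.0512
dp [-0.0702, 0.2074, 0.0098] twist -0.5227
```

View pics/c7.png

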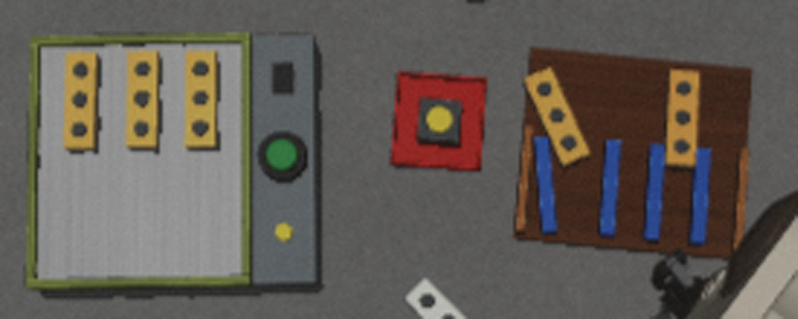

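Die B has been knocked askew: its marks are at (544,89), (557,116) and (569,143). D is straight at (682,117). Three dies are neat on the plate.

```bash
python3 - <<'E'
from h import *
f=lambda x,y:px2w("top",(x+.5)/2.9-.5+170,(y+.5)/2.9-.5+190,.026)
for n,a,m,b in(("B",(544,89),(557,116),(569,143)),("D",(684,89),(682,117),(681,146))):
    e=f(*a)-f(*b);p=(f(*m)+f(*a)+f(*b))/3;print(n,p.round(4),incase(p).round(4),"yaw",np.degrees(np.arctan2(e[1],e[0])),np.linalg.norm(e))
for n,p in(("l",(80,100)),("m",(142,100)),("r",(201,98))):
    q=px2w("top",(p[0]+.5)/2.9-.5+170,(p[1]+.5)/2.9-.5+190,.058);a=np.radians(-1.9);d=q[:2]-np.array(WARM[0]);print(n,(np.cos(a)*d[0]-np.sin(a)*d[1]).round(4),(np.sin(a)*d[0]+np.cos(a)*d[1]).round(4))
plan((.5518,-.2585,.11,175.15))
E
```

```text
B [ 0.5524 -0.1394  0.026 ] [0.0616 0.0773] yaw 24.91687965287117 0.05666021794527909
D [ 0.5532 -0.2584  0.026 ] [ 0.0725 -0.0412] yaw -3.3974583177694875 0.054846517137965796
l 0.0543 0.0535
m 0.0534 -0.0038
r 0.0544 -0.0584
at [ 0.3513 -0.2484  0.1172] [178.4  -2.7 128.1] t 31.83 q6 15.0 q5 2.3 grip 0.0512
dp [-0.1319, 0.1514, 0.0052] twist -0.5227
```

Request:
{"api": "drive_tool", "payload": {
  "commands": [
    {"dp":[-0.018,0.02,0],"twist":-0.075,"claw":0.6},
    {"dp":[-0.036,0.04,0],"twist":-0.15,"claw":0.6},
    {"dp":[-0.054,0.06,0],"twist":-0.225,"claw":0.6},
    {"dp":[-0.072,0.082,0],"twist":-0.3,"claw":0.6},
    {"dp":[-0.09,0.103,0],"twist":-0.375,"claw":0.6},
    {"dp":[-0.11,0.126,0.005],"twist":-0.45,"claw":0.6},
    {"dp":[-0.132,0.152,0.005],"twist":-0.52,"claw":0.6},
    {"dp":[-0.132,0.152,0.005],"twist":-0.52,"claw":0.6}
  ]
}}

```text
clock: 32.5
ee_pos: [0.5571, -0.2607, 0.1062]
orientation: [176.8, -0.9, 174.4]
contact_force: [0.5, -0.6, -0.8]
gripper_width: 0.0511
gripper_force: 0.0
```

Request:
{"api": "drive_tool", "payload": {
  "commands": [
    {"dp":[0,0,0],"twist":0,"claw":0.6},
    {"dp":[0,0,0],"twist":0,"claw":0.6}
  ]
}}

```text
clock: 32.67
ee_pos: [0.5529, -0.2609, 0.1085]
orientation: [176.8, -0.9, 173.9]
contact_force: [-0.8, -0.2, 0.9]
gripper_width: 0.0511
gripper_force: 0.0
```

```bash
python3 - <<'E'
from h import *
plan((.5525,-.2585,.015,176))
E
```

```text
at [ 0.5529 -0.2609  0.1085] [176.8  -0.9 173.9] t 32.67 q6 -20.0 q5 2.7 grip 0.0511
dp [-0.0008, -0.0028, 0.0935] twist -0.0231
```

Request:
{"api": "drive_tool", "payload": {
  "commands": [
    {"dp":[-0.001,-0.003,0.03],"twist":-0.02,"claw":0.6},
    {"dp":[-0.001,-0.003,0.06],"twist":-0.02,"claw":0.6},
    {"dp":[-0.001,-0.003,0.08],"twist":-0.02,"claw":0.6},
    {"dp":[-0.001,-0.003,0.092],"twist":-0.02,"claw":0.6},
    {"dp":[-0.001,-0.003,0.092],"twist":-0.02,"claw":0.6},
    {"dp":[-0.001,-0.003,0.092],"twist":-0.02,"claw":0.1},
    {"dp":[-0.001,-0.003,0.092],"twist":-0.02,"claw":0.1},
    {"dp":[-0.001,-0.003,0.092],"twist":-0.02,"claw":0.1}
  ]
}}

```text
clock: 33.33
ee_pos: [0.5543, -0.2597, 0.019]
orientation: [176.9, -0.6, 175.8]
contact_force: [-2.5, -0.4, 6.6]
gripper_width: 0.0259
gripper_force: 60.0
```

Request:
{"api": "drive_tool", "payload": {
  "commands": [
    {"dp":[0,0,0],"twist":0,"claw":0.1},
    {"dp":[0,0,0],"twist":0,"claw":0.1},
    {"dp":[0,0,0],"twist":0,"claw":0.1},
    {"dp":[0,0,-0.03],"twist":0,"claw":0.1},
    {"dp":[0,0,-0.06],"twist":0,"claw":0.1},
    {"dp":[0,0,-0.09],"twist":0,"claw":0.1},
    {"dp":[0,0,-0.11],"twist":0,"claw":0.1},
    {"dp":[0,0,-0.11],"twist":0,"claw":0.1}
  ]
}}

```text
clock: 34.0
ee_pos: [0.5564, -0.2664, 0.1325]
orientation: [177.0, -0.3, 175.8]
contact_force: [-0.4, 0.3, -2.1]
gripper_width: 0.0257
gripper_force: 59.8
```

```bash
python3 - <<'E'
from h import *
plan((*SL[4],.12,-178.1))
E
```

```text
at [ 0.5564 -0.2664  0.1325] [177.   -0.3 175.8] t 34.0 q6 -23.0 q5 2.7 grip 0.0257
dp [0.1411, 0.4537, 0.0372] twist -0.0672
```

Request:
{"api": "drive_tool", "payload": {
  "commands": [
    {"dp":[0.012,0.038,0.003],"twist":-0.01,"claw":0.1},
    {"dp":[0.024,0.076,0.006],"twist":-0.02,"claw":0.1},
    {"dp":[0.036,0.114,0.009],"twist":-0.03,"claw":0.1},
    {"dp":[0.048,0.152,0.012],"twist":-0.04,"claw":0.1},
    {"dp":[0.06,0.19,0.015],"twist":-0.05,"claw":0.1},
    {"dp":[0.071,0.229,0.018],"twist":-0.06,"claw":0.1},
    {"dp":[0.083,0.267,0.021],"twist":-0.067,"claw":0.1},
    {"dp":[0.095,0.305,0.024],"twist":-0.067,"claw":0.1}
  ]
}}

```text
clock: 34.67
ee_pos: [0.4807, 0.0483, 0.1204]
orientation: [176.7, -0.4, -178.1]
contact_force: [1.3, 0.3, -1.2]
gripper_width: 0.0255
gripper_force: 59.8
```

Request:
{"api": "drive_tool", "payload": {
  "commands": [
    {"dp":[0.008,0.038,0.003],"twist":0,"claw":0.1},
    {"dp":[0.016,0.076,0.006],"twist":0,"claw":0.1},
    {"dp":[0.024,0.114,0.008],"twist":0,"claw":0.1},
    {"dp":[0.03,0.153,0.01],"twist":0,"claw":0.1},
    {"dp":[0.03,0.153,0.01],"twist":0,"claw":0.1},
    {"dp":[0.03,0.153,0.01],"twist":0,"claw":0.1}
  ]
}}

```text
clock: 35.17
ee_pos: [0.4457, 0.2008, 0.1193]
orientation: [176.7, -0.4, -177.9]
contact_force: [-0.0, -0.7, -2.4]
gripper_width: 0.0257
gripper_force: 60.0
```

```bash
python3 - <<'E'
from h import *
plan((*SL[4],.052,-178.1));s=read_state();print(s["gripper_force"],s["contact_force"])
E
```

```text
at [0.4457 0.2008 0.1193] [ 176.7   -0.4 -177.9] t 35.17 q6 20.0 q5 3.2 grip 0.0257
dp [-0.0031, -0.0071, 0.067] twist 0.0025
60.035870161991625 [-0.03434727 -0.72082872 -2.38933995]
```

Request:
{"api": "drive_tool", "payload": {
  "commands": [
    {"dp":[-0.003,-0.006,0.02],"twist":0,"claw":0.1},
    {"dp":[-0.003,-0.006,0.04],"twist":0,"claw":0.1},
    {"dp":[-0.003,-0.006,0.055],"twist":0,"claw":0.1},
    {"dp":[-0.003,-0.006,0.066],"twist":0,"claw":0.1},
    {"dp":[-0.003,-0.006,0.067],"twist":0,"claw":0.1},
    {"dp":[-0.003,-0.006,0.067],"twist":0,"claw":0.5},
    {"dp":[-0.003,-0.006,0.067],"twist":0,"claw":0.5},
    {"dp":[-0.003,-0.006,0.067],"twist":0,"claw":0.5}
  ]
}}

```text
clock: 35.83
ee_pos: [0.4498, 0.1968, 0.0533]
orientation: [176.7, -0.3, -178.1]
contact_force: [1.3, -0.2, -0.7]
gripper_width: 0.0429
gripper_force: 0.0
```

Request:
{"api": "drive_tool", "payload": {
  "commands": [
    {"dp":[0,0,0],"twist":0,"claw":0.5},
    {"dp":[0,0,-0.04],"twist":0,"claw":0.5},
    {"dp":[0,0,-0.07],"twist":0,"claw":0.5},
    {"dp":[0,0,-0.07],"twist":0,"claw":0.6},
    {"dp":[0,0,-0.07],"twist":0,"claw":0.6}
  ]
}}

```text
clock: 36.25
ee_pos: [0.451, 0.1933, 0.1246]
orientation: [176.7, -0.2, -178.1]
contact_force: [-0.1, -0.4, -1.3]
gripper_width: 0.0511
gripper_force: 0.0
```

```bash
python3 - <<'E'
from h import *
plan((.5524,-.1394,.11,-155.1))
E
```

```text
at [0.451  0.1933 0.1246] [ 176.7   -0.2 -178.1] t 36.25 q6 19.0 q5 3.2 grip 0.0511
dp [-0.0904, -0.3361, -0.0053] twist -0.2557
```

```bash
python3 - <<'E'
from h import *
plan((.5687,-.1318,.11,-155.1))
E
```

```text
at [0.451  0.1933 0.1246] [ 176.7   -0.2 -178.1] t 36.25 q6 19.0 q5 3.2 grip 0.0511
dp [-0.1069, -0.3291, -0.005] twist -0.2557
```

Request:
{"api": "drive_tool", "payload": {
  "commands": [
    {"dp":[-0.012,-0.037,0],"twist":-0.03,"claw":0.47},
    {"dp":[-0.024,-0.074,0],"twist":-0.06,"claw":0.47},
    {"dp":[-0.036,-0.111,-0.002],"twist":-0.09,"claw":0.47},
    {"dp":[-0.048,-0.148,-0.003],"twist":-0.12,"claw":0.47},
    {"dp":[-0.06,-0.185,-0.004],"twist":-0.15,"claw":0.47},
    {"dp":[-0.072,-0.222,-0.005],"twist":-0.18,"claw":0.47},
    {"dp":[-0.084,-0.259,-0.005],"twist":-0.22,"claw":0.47},
    {"dp":[-0.096,-0.296,-0.005],"twist":-0.256,"claw":0.47}
  ]
}}

```text
clock: 36.92
ee_pos: [0.5553, -0.1015, 0.1086]
orientation: [176.8, 0.9, -154.9]
contact_force: [1.0, 0.2, 0.8]
gripper_width: 0.0401
gripper_force: 0.0
```

Request:
{"api": "drive_tool", "payload": {
  "commands": [
    {"dp":[0,-0.02,0],"twist":0,"claw":0.47},
    {"dp":[0,-0.03,0],"twist":0,"claw":0.47},
    {"dp":[0,-0.03,0],"twist":0,"claw":0.47},
    {"dp":[0,-0.03,0],"twist":0,"claw":0.47}
  ]
}}

```text
clock: 37.25
ee_pos: [0.5676, -0.1262, 0.1073]
orientation: [176.8, 0.8, -155.1]
contact_force: [-0.7, 0.6, -0.4]
gripper_width: 0.0402
gripper_force: 0.0
```

```bash
python3 - <<'E'
from h import *
plan((.5687,-.1318,.015,-155.1))
a=eyes.get_image("scene");cv2.imwrite("pics/g6.png",cv2.resize(a[180:310,200:400],None,fx=4,fy=4,interpolation=cv2.INTER_CUBIC))
E
```

```text
at [ 0.5676 -0.1262  0.1073] [ 176.8    0.8 -155.1] t 37.25 q6 -39.0 q5 3.0 grip 0.0402
dp [0.0027, -0.0107, 0.0918] twist -0.0005
```

View pics/g6.png

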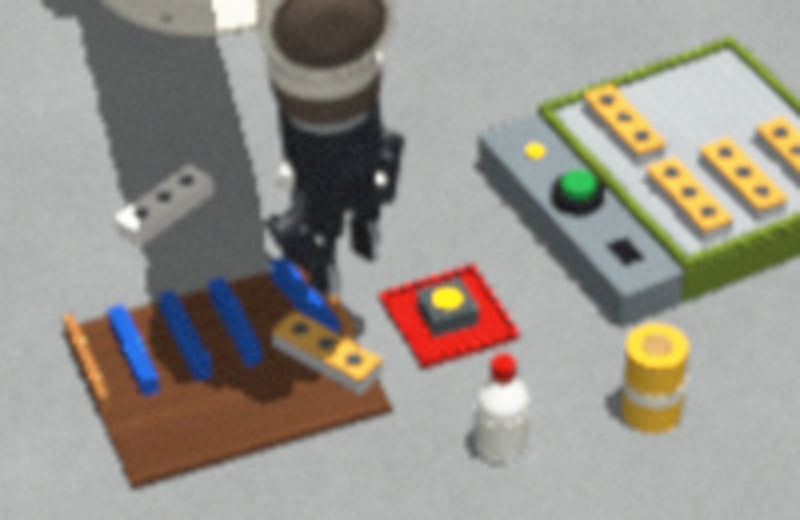

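B now sits more askew, with marks at crop (300,328), (326,344) and (353,359), and a spacer leans alongside it. I'll compute its pose from this view.

```bash
python3 - <<'E'
from h import *
f=lambda x,y,z=.026:px2w("scene",(x+.5)/4-.5+200,(y+.5)/4-.5+180,z)
a,m,b=f(300,328),f(326,344),f(353,359);e=b-a;print("B",m,(a+b)/2,incase(m),np.degrees(np.arctan2(e[1],e[0])),np.linalg.norm(e))
for p in((283,268),(328,322)):q=f(*p);print("sp",q,incase(q))
# check with a known one: block spot, plate die
print(f(447,299,.023), "corner", f(390,408,.008),incase(f(390,408,.008)))
cv2.imwrite("pics/t4.png",eyes.get_image("top"))
E
```

```text
B [ 0.55120911 -0.14021167  0.026     ] [ 0.5507133  -0.13968546  0.026     ] [0.06046838 0.07637424] 23.52594299562278 0.05600306253351246
sp [ 0.45409077 -0.13332775  0.026     ] [-0.03688424  0.0750224 ]
sp [ 0.52907744 -0.12795193  0.026     ] [0.03737942 0.0867189 ]
[ 0.54630819 -0.02902973  0.023     ] corner [ 0.62246141 -0.11897442  0.008     ] [0.12967    0.10355964]
```

B's pose agrees with the top view, so grip it now, 18 mm beyond its centre.

Request:
{"api": "drive_tool", "payload": {
  "commands": [
    {"dp":[0.002,-0.01,0.02],"twist":0,"claw":0.47},
    {"dp":[0.002,-0.01,0.045],"twist":0,"claw":0.47},
    {"dp":[0.002,-0.01,0.07],"twist":0,"claw":0.47},
    {"dp":[0.002,-0.01,0.085],"twist":0,"claw":0.47},
    {"dp":[0.002,-0.01,0.091],"twist":0,"claw":0.47},
    {"dp":[0.002,-0.01,0.091],"twist":0,"claw":0.47},
    {"dp":[0.002,-0.01,0.091],"twist":0,"claw":0.1},
    {"dp":[0.002,-0.01,0.091],"twist":0,"claw":0.1}
  ],
  "newtons": 90
}}

```text
clock: 38.02
ee_pos: [0.5704, -0.1312, 0.0184]
orientation: [176.9, 1.0, -155.1]
contact_force: [0.5, -0.5, -1.4]
gripper_width: 0.0248
gripper_force: 88.5
```

Request:
{"api": "drive_tool", "payload": {
  "commands": [
    {"dp":[0,0,0],"twist":0,"claw":0.1},
    {"dp":[0,0,0],"twist":0,"claw":0.1},
    {"dp":[0,0,0],"twist":0,"claw":0.1},
    {"dp":[0,0,-0.03],"twist":0,"claw":0.1},
    {"dp":[0,0,-0.06],"twist":0,"claw":0.1},
    {"dp":[0,0,-0.09],"twist":0,"claw":0.1},
    {"dp":[0,0,-0.11],"twist":0,"claw":0.1},
    {"dp":[0,0,-0.11],"twist":0,"claw":0.1}
  ]
}}

```text
clock: 38.68
ee_pos: [0.5726, -0.1385, 0.1318]
orientation: [177.1, 1.2, -155.1]
contact_force: [0.9, -0.0, -1.2]
gripper_width: 0.025
gripper_force: 89.2
```

```bash
python3 - <<'E'
from h import *
plan((*fr(*WARM,(-.037,.03)),.12,-178.1))
E
```

```text
at [ 0.5726 -0.1385  0.1318] [ 177.1    1.2 -155.1] t 38.68 q6 -40.0 q5 3.0 grip 0.025
dp [-0.0764, 0.4226, 0.0347] twist 0.2553
```

Request:
{"api": "drive_tool", "payload": {
  "commands": [
    {"dp":[-0.007,0.039,0.003],"twist":0.03,"claw":0.1},
    {"dp":[-0.014,0.078,0.006],"twist":0.06,"claw":0.1},
    {"dp":[-0.021,0.117,0.009],"twist":0.09,"claw":0.1},
    {"dp":[-0.028,0.156,0.012],"twist":0.12,"claw":0.1},
    {"dp":[-0.035,0.195,0.015],"twist":0.15,"claw":0.1},
    {"dp":[-0.042,0.234,0.018],"twist":0.19,"claw":0.1},
    {"dp":[-0.049,0.273,0.021],"twist":0.23,"claw":0.1},
    {"dp":[-0.057,0.313,0.024],"twist":0.255,"claw":0.1}
  ]
}}

```text
clock: 39.35
ee_pos: [0.4892, 0.1724, 0.1199]
orientation: [176.8, -0.4, -178.2]
contact_force: [1.5, -0.2, -1.0]
gripper_width: 0.0251
gripper_force: 89.3
```

Request:
{"api": "drive_tool", "payload": {
  "commands": [
    {"dp":[0.008,0.036,0.003],"twist":0,"claw":0.1},
    {"dp":[0.016,0.072,0.006],"twist":0,"claw":0.1},
    {"dp":[0.025,0.109,0.009],"twist":0,"claw":0.1},
    {"dp":[0.025,0.109,0.009],"twist":0,"claw":0.1},
    {"dp":[0.025,0.109,0.009],"twist":0,"claw":0.1}
  ]
}}

```text
clock: 39.77
ee_pos: [0.4604, 0.281, 0.117]
orientation: [176.8, -0.5, -177.8]
contact_force: [-0.3, -0.2, -1.2]
gripper_width: 0.0251
gripper_force: 89.4
```

```bash
python3 - <<'E'
from h import *
plan((*fr(*WARM,(-.037,.03)),.051,-178.1));s=read_state();print(s["gripper_force"],s["contact_force"])
cv2.imwrite("pics/s7.png",eyes.get_image("scene"))
E
```

```text
at [0.4604 0.281  0.117 ] [ 176.8   -0.5 -177.8] t 39.77 q6 28.0 q5 3.1 grip 0.0251
dp [-0.0038, -0.0066, 0.0657] twist 0.0031
89.44743057712913 [-0.26999735 -0.17931117 -1.20524066]
```

Request:
{"api": "drive_tool", "payload": {
  "commands": [
    {"dp":[-0.004,-0.006,0.02],"twist":0,"claw":0.1},
    {"dp":[-0.004,-0.006,0.04],"twist":0,"claw":0.1},
    {"dp":[-0.004,-0.006,0.055],"twist":0,"claw":0.1},
    {"dp":[-0.004,-0.006,0.065],"twist":0,"claw":0.1},
    {"dp":[-0.004,-0.006,0.066],"twist":0,"claw":0.1},
    {"dp":[-0.004,-0.006,0.066],"twist":0,"claw":0.5},
    {"dp":[-0.004,-0.006,0.066],"twist":0,"claw":0.5},
    {"dp":[-0.004,-0.006,0.066],"twist":0,"claw":0.5}
  ]
}}

```text
clock: 40.48
ee_pos: [0.4656, 0.277, 0.0522]
orientation: [176.7, -0.4, -178.1]
contact_force: [-0.7, 0.6, -0.4]
gripper_width: 0.0428
gripper_force: 0.0
```

Request:
{"api": "drive_tool", "payload": {
  "commands": [
    {"dp":[0,0,0],"twist":0,"claw":0.5},
    {"dp":[0,0,-0.04],"twist":0,"claw":0.5},
    {"dp":[0,0,-0.08],"twist":0,"claw":0},
    {"dp":[0,-0.04,-0.08],"twist":0,"claw":0},
    {"dp":[0,-0.08,-0.08],"twist":0,"claw":0},
    {"dp":[0,-0.12,-0.08],"twist":0,"claw":0},
    {"dp":[0,-0.16,-0.08],"twist":0,"claw":0},
    {"dp":[0,-0.2,-0.08],"twist":0,"claw":0}
  ]
}}

```text
clock: 41.15
ee_pos: [0.4725, 0.0716, 0.1206]
orientation: [176.7, -0.3, -178.0]
contact_force: [0.9, 0.5, -0.1]
gripper_width: -0.0001
gripper_force: 0.0
```

```bash
python3 - <<'E'
from h import *
a=eyes.get_image("scene");cv2.imwrite("pics/s8.png",cv2.resize(a[180:290,230:430],None,fx=4,fy=4,interpolation=cv2.INTER_CUBIC))
plan((.5083,.1175,.10,-178.1))
E
```

```text
at [0.4725 0.066  0.1201] [ 176.9   -0.4 -178.2] t 41.2 q6 4.0 q5 3.1 grip -0.0003
dp [-0.0376, 0.0492, 0.0226] twist -0.0012
```

View pics/s8.png

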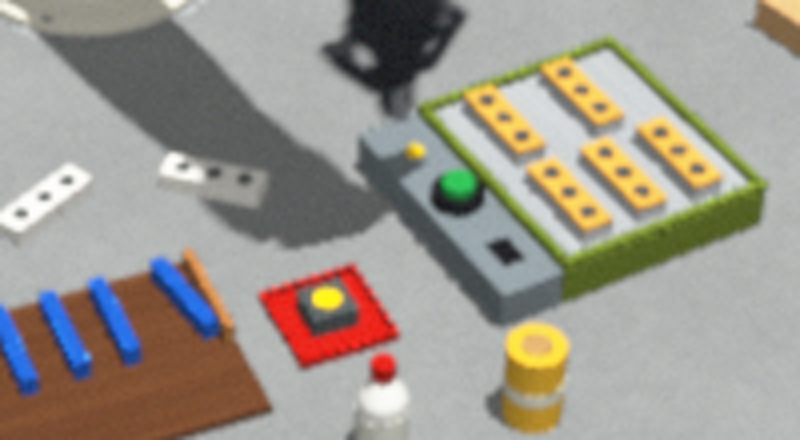

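All five dies lie flat inside the rim, the block is in the dish and the four spacers are in the case. Next I'll check the two rear dies and triangulate the button from its centre at (459,182).

```bash
python3 - <<'E'
from h import *
f=lambda x,y,z:px2w("scene",(x+.5)/4-.5+230,(y+.5)/4-.5+180,z)
for n,x,y in(("B",582,92),("D",506,120),("r",569,192)):
    q=f(x,y,.058);a=np.radians(-1.9);d=q[:2]-np.array(WARM[0]);print(n,(np.cos(a)*d[0]-np.sin(a)*d[1]).round(4),(np.sin(a)*d[0]+np.cos(a)*d[1]).round(4))
for z in(.05,.055,.06,.065):print(z,f(459,182,z).round(4),px2w("top",(437.5)/4.5-.5+170,(230.5)/4.5-.5+192,z).round(4))
plan((.508,.117,.085,-178.1))
E
```

```text
B -0.0535 0.0259
D -0.0532 -0.053
r 0.0528 -0.0579
0.05 [0.4952 0.1228 0.05  ] [0.5083 0.1175 0.05  ]
0.055 [0.5002 0.1197 0.055 ] [0.5076 0.1171 0.055 ]
0.06 [0.5052 0.1167 0.06  ] [0.5069 0.1167 0.06  ]
0.065 [0.5102 0.1136 0.065 ] [0.5061 0.1163 0.065 ]
at [0.4725 0.066  0.1201] [ 176.9   -0.4 -178.2] t 41.2 q6 4.0 q5 3.1 grip -0.0003
dp [-0.0373, 0.0479, 0.0375] twist -0.0012
```

Request:
{"api": "drive_tool", "payload": {
  "commands": [
    {"dp":[-0.02,0.025,0],"twist":0,"claw":0},
    {"dp":[-0.036,0.048,0],"twist":0,"claw":0},
    {"dp":[-0.036,0.048,0.02],"twist":0,"claw":0},
    {"dp":[-0.036,0.048,0.03],"twist":0,"claw":0},
    {"dp":[-0.036,0.048,0.03],"twist":0,"claw":0},
    {"dp":[-0.036,0.048,0.03],"twist":0,"claw":0}
  ]
}}

```text
clock: 41.7
ee_pos: [0.5059, 0.1237, 0.0923]
orientation: [176.8, -0.5, -178.0]
contact_force: [-0.1, 0.7, 0.9]
gripper_width: -0.0002
gripper_force: 0.0
```

```bash
python3 - <<'E'
from h import *
plan((.507,.1166,.07,-178.1),(.507,.1166,.055,-178.1));print(read_state()["contact_force"])
E
```

```text
at [0.5059 0.1237 0.0923] [ 176.8   -0.5 -178. ] t 41.7 q6 10.0 q5 3.3 grip -0.0002
dp [-0.001, -0.0084, 0.0218] twist 0.0009
dp [-0.0001, -0.0008, 0.015] twist 0.0
[-0.05060975  0.65470364  0.93216589]
```

Request:
{"api": "drive_tool", "payload": {
  "commands": [
    {"dp":[-0.001,-0.008,0.01],"twist":0,"claw":0},
    {"dp":[-0.001,-0.008,0.02],"twist":0,"claw":0},
    {"dp":[-0.001,-0.009,0.025],"twist":0,"claw":0},
    {"dp":[-0.001,-0.009,0.03],"twist":0,"claw":0},
    {"dp":[-0.001,-0.009,0.033],"twist":0,"claw":0},
    {"dp":[-0.001,-0.009,0.036],"twist":0,"claw":0},
    {"dp":[-0.001,-0.009,0.036],"twist":0,"claw":0}
  ]
}}

```text
clock: 42.28
ee_pos: [0.5078, 0.1169, 0.0565]
orientation: [176.8, -0.4, -178.0]
contact_force: [-2.0, -2.4, 4.2]
gripper_width: -0.0001
gripper_force: 2.3
```

```bash
python3 - <<'E'
from h import *
plan((.507,.1166,.05,-178.1));print(read_state()["contact_force"])
E
```

```text
at [0.5078 0.1169 0.0565] [ 176.8   -0.4 -178. ] t 42.28 q6 9.0 q5 3.3 grip -0.0001
dp [0.0007, -0.0007, 0.0064] twist 0.0008
[-2.03051571 -2.37312002  4.24606959]
```

Contact at 4.2 N. Pressing further in small steps.

Request:
{"api": "drive_tool", "payload": {
  "commands": [
    {"dp":[0,0,0.002],"twist":0,"claw":0},
    {"dp":[0,0,0.004],"twist":0,"claw":0},
    {"dp":[0,0,0.004],"twist":0,"claw":0},
    {"dp":[0,0,0.004],"twist":0,"claw":0}
  ]
}}

```text
clock: 42.62
ee_pos: [0.5081, 0.117, 0.0557]
orientation: [176.8, -0.2, -178.0]
contact_force: [-11.4, -7.0, 28.7]
gripper_width: -0.0001
gripper_force: 14.2
```

28.7 N with almost no further travel, so the button is fully down. Lift clear.

Request:
{"api": "drive_tool", "payload": {
  "commands": [
    {"dp":[0,0,0],"twist":0,"claw":0},
    {"dp":[0,0,-0.01],"twist":0,"claw":0},
    {"dp":[0,0,-0.04],"twist":0,"claw":0},
    {"dp":[0,0,-0.08],"twist":0,"claw":0},
    {"dp":[0,0,-0.1],"twist":0,"claw":0},
    {"dp":[0,0,-0.1],"twist":0,"claw":0},
    {"dp":[0,0,-0.1],"twist":0,"claw":0},
    {"dp":[0,0,-0.1],"twist":0,"claw":0}
  ]
}}

```text
clock: 43.28
ee_pos: [0.5084, 0.1118, 0.1513]
orientation: [176.7, -0.4, -178.0]
contact_force: [0.7, 0.4, 0.1]
gripper_width: 0.0002
gripper_force: 0.0
```

```bash
python3 - <<'E'
from h import *
a=eyes.get_image("scene");cv2.imwrite("pics/s9.png",cv2.resize(a[180:290,230:430],None,fx=4,fy=4,interpolation=cv2.INTER_CUBIC))
plan()
E
```

```text
at [0.5081 0.1117 0.1508] [ 176.7   -0.5 -178. ] t 43.33 q6 9.0 q5 3.3 grip -0.0004
```

View pics/s9.png

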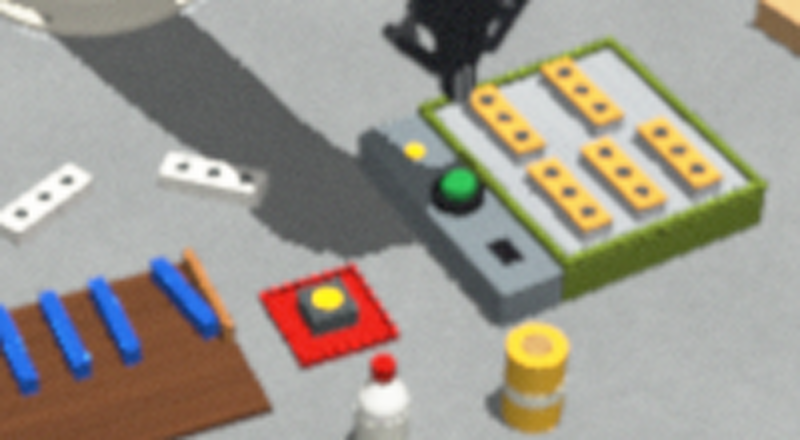

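The button is up again at (459,182), everything is in place and the arm is clear. Handing in.

```bash
python3 -c "
from station import manip
print(manip.finish_job())"
```

```text
the job is handed in; nothing more can be done
None
```

I handed the job in at about 43 s; no verdict came back, but the last picture shows the block in its dish, all five dies flat and lengthwise on the plate, the four spacers in the case, and the button up again after a full press (28.7 N).

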